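Sort the leftovers and chill the produce

TASK

Clear the worktop after prep: put the lemon and the potato that lie beside the pastry brush in the steel pan on the chilled cabinet's ledge, and lay the pastry brush flat in the grey utensil tray beside the scoop. Then chill the produce: raise the cabinet's clear sash by its bar handle, slide the loaded pan off the ledge all the way into the cabinet, and lower the sash fully shut behind it. Leave the shaker, the sauce cup and the red bottle where they stand.

Things in the scene. Friction and masses are not known exactly. Their poses are not given: they have to be found in the camera images.
- cabinet: low steel chilled cabinet with a loading ledge before it, fixed, 300 wide (y), roof 141 high. Origin on the table under the middle of the sash; x points into the cabinet. Ledge (x -183 to 0) and bay floor are one flat plate, top at z = 14; 32 high fences and the cabinet's walls leave a way 280 wide. Bay: x 10 to 195
- bay_mouth (a point): middle of the sill under the sash, on the plate that the pan slides on (z = 14); axes as the cabinet's. The mouth is 280 wide and 115 high once the sash is up. The sash fills x = -5 to 5; its two upright channels stand at y = +-147, 260 high
- sash (a joint): height by which the clear sash is raised, m: 0 shut, 0.105 fully up. The sash (278 wide, z 15 to 145 when shut) slides straight up and stays at any height; about 11 N lifts it and 3 N pushes it down
- sash_handle (a point): middle of the sash's black bar handle, which moves with the sash: a level bar 12 thick, 112 free length along the cabinet's y, 45 in front of the sash (39 free behind the bar), at z = 130 when shut; 15 below the sash's top edge. Axes as the cabinet's
- produce_pan: open steel gastronorm pan, 162 (x) by 265 (y) by 65 high, origin under its centre, 0.55 kg, standing on the cabinet's ledge. Inside 140 by 243, floor 3 thick; rim flange 11 wide and 4 thick overhangs the upright walls by 8. Chilled position: the whole pan behind the sash, its centre 87 to 113 beyond the sash
- utensil_tray: open grey plastic tray, 260 (x) by 150 (y) by 40 high, origin under its centre, inside 244 by 134, floor 3 thick. A scoop already lies along its +y side; the -y half is free
- scoop: portion scoop, 64x182x32 with a blue handle, lying along the tray's length near y = +32 of the tray; may stay as it is
- lemon_center (a point): centre of the yellow lemon, 78 long (x) by 55 (y) by 56 high, 0.11 kg; this point is 28 above the table
- potato_center (a point): centre of the brown potato, 60 (x) by 79 long (y) by 48 high, 0.13 kg; this point is 24 above the table
- brush: pastry brush lying flat, 34 x 186 x 12, origin under its middle, y along it: wooden handle 22 wide from y = -25 to 93, bristles to y = -93
- shaker: bystander: steel shaker, 52 across, 88 high, origin under it
- sauce_cup: bystander: white sauce cup (ramekin), 70 across, 42 high, origin under it
- red_bottle: bystander: red squeeze bottle, 58 across, 200 high, origin under it

How it is judged:
By the outcome, as a careful person would: the job done as asked, in the order asked, and still so for the second after the job is handed in, with the robot touching nothing.
It also fails if it takes over 72 s, if anything falls off the work surface, if the arm or the gripper's body presses on something with over 40 N, if the wrist force passes 120 N, or if a joint passes its speed limit or range.

ROBOT

A 7-joint arm with a two-finger parallel gripper is mounted at the origin on a cart in front of the work surface, level with it; the furniture and walls round the work are solid. World frame = base frame: x ahead of the robot, y to its left, z up, the work surface at z = 0. Lengths are in m, angles in rad, forces in N, time in s.
With the tool pointing down it reaches from about 0.35 to 0.9 m from the base axis. Payload 7.2 kg.
Tool frame: the origin (TCP) lies at the very end of the fingers, on their centre line; the grasp point (between the pads) lies 19 mm behind it; z points along the fingers, y is the line along which they close (so a half turn about z gives the same grasp; the last joint's range is limited). The gripper opens to 88 mm and grips with 3 to 60 N. Pads are 20 mm wide; open, the fingers measure 115 mm over their backs; the gripper's body (75 mm by 178 mm) begins 61 mm behind the grasp point.
Start: joints at [-1.224, 0.411, -0.013, 1.596, 0.006, 1.134, -0.082], TCP at [0.252, 0.572, 0.223] pointing down, gripper open.
Joint ranges: [-2.95, 2.95], [-0.29, 1.99], [-1.47, 1.44], [0.14, 2.54], [-1.03, 4.17], [0.13, 1.85], [-2.86, 2.86]. Speed limits (rad/s): [2.39, 2.39, 3.01, 3.01, 3.14, 3.14, 3.14].

INTERFACE

Orientations are given as [roll, pitch, yaw] about the fixed x, y, z axes, in that order (R = Rz(yaw) Ry(pitch) Rx(roll)).
In Python, from station import arm gives the robot as it stands. The module is installed in compiled form; this text tells all that it offers.
- The arm moves only by the tool drive_tool, never from a script. Its arguments are lists of equal length, an entry for each row: "dp": the shift along the tool's x, y, z in cm, a list of three; "roll": the turn about the tool's z in degrees. A call has 1 to 12 rows; each row shifts and turns the commanded pose from where the row before left it, along the tool's axes as they then stand; what a row does not reach is not made up. A row lasts 1/12 s, in which the tool goes at most 41.7 mm and 7.16 degrees, less where a joint would pass 70% of its speed; a pose out of reach is approached as far as the arm can. A call is refused whole if a number of a shift passes 4.17 or a number of a turn 7.16, either way. A call with a gripper value outside its range is refused whole. "gripper" is the finger opening in cm, from 0 to 8.78, set as the call begins (left out, the last holds). The fingers move at their own pace and stop on an object; "force" is the grip in N (left out, the last holds). Time passes only in rows, so rows that do not move let the fingers close. It gives the time, the measured TCP pose, the force, the opening and the grip force at its end, in the units of the state.
- arm.read_state(): the state, without advancing time (a new reading comes with each control period).
- arm.get_image(name): name is "scene" or "top" or "wrist"; returns a dict with "color" (480x640x3 uint8, blue, green, red), "camera_matrix" (3x3 intrinsics, pixels), "world_from_camera" (4x4, takes a point from camera to world coordinates); the wrist camera has in their place "T_tool_cam" (4x4, takes a point from camera to tool coordinates, whose origin is the TCP and whose axes are the flange's). Camera axes: x right, y up, looking along -z (the intrinsics and any distortion apply to the point x, -y, -z); pixel columns grow to the right and rows downward; lengths in m; the calibration is good to about 2 mm. A picture is of the moment at which its call begins: read the wrist's pose just before it. There is no depth.
- arm.close_job(): hands the job in; it is judged then, once.
The state is a dict: "time": time; "joint_positions": joint angles; "joint_velocities": joint speeds; "joint_efforts": joint torques, N m; "ee_pos": TCP position; "orientation": TCP orientation; "ft_force": force on the tool from outside, world axes, zero at the start; "moment": the same for the moment, N m; "gripper_width": finger opening in m; "gripper_force": force on a finger pad.
Only numpy, scipy, OpenCV 4.12 (cv2) and the standard library are available. Lean on these libraries where they do the work, as an engineer would, in place of code of your own. Each camera call takes 0.05 s, during which the arm holds its last target. There are 200 camera calls.

## Working session

There is one attempt and no reset: what is moved stays moved. The work goes in short steps, Python scripts to look and compute and a tool call to move; the robot and the scene stay as the last step left them, time stands still between calls to the robot, and variables do not carry over. Pictures are saved under pics/ and viewed, at most 10 in all, crops included, and the job is handed in when it is done.

Besides the shell and the picture viewer there is one more tool, called after "Call:" as name(argument=value, ...), one argument or row to a line, values as JSON. drive_tool: Moves the arm, as the interface text tells. Its arguments: {"type":"object","properties":{"dp":{"type":"array","items":{"type":"array","items":{"type":"number"}}},"roll":{"type":"array","items":{"type":"number"}},"gripper":{"type":"number"},"force":{"type":"number"}},"required":["dp","roll"]}

```bash
mkdir -p pics; cat > h.py <<'E'
import numpy as np, cv2
from station import arm
def save(n):
    d=arm.get_image(n); np.savez(f'pics/{n}.npz',**d); cv2.imwrite(f'pics/{n}.png',d['color']); return d
def ray(d,u,v,T=None):
    K=np.array(d['camera_matrix']); T=np.array(d['world_from_camera'] if T is None else T)
    r=np.linalg.inv(K)@[u,v,1]; r=np.array([r[0],-r[1],-r[2]])
    return T[:3,3],T[:3,:3]@r
def plane(d,u,v,z,T=None):
    o,r=ray(d,u,v,T); return o+r*(z-o[2])/r[2]
def tri(a,b):
    (o1,r1),(o2,r2)=a,b
    s=np.linalg.lstsq(np.c_[r1,-r2],o2-o1,rcond=None)[0]
    p,q=o1+r1*s[0],o2+r2*s[1]; return (p+q)/2,np.linalg.norm(p-q)
E
python3 - <<'E'
from h import *
print({k:np.round(v,3) for k,v in arm.read_state().items()})
for n in('scene','top'):
    d=save(n); print([ (k,type(v)) for k,v in d.items()]); print(d['camera_matrix'],np.round(d['world_from_camera'],3))
E
```

```text
{'time': np.float64(0.0), 'joint_positions': array([-1.224,  0.412, -0.013,  1.597,  0.006,  1.134, -0.082]), 'joint_velocities': array([ 0.001,  0.001,  0.001,  0.001,  0.001, -0.   , -0.   ]), 'joint_efforts': array([-0.0000e+00, -5.8795e+01,  6.4200e-01, -2.9107e+01, -5.4000e-02,
        1.9000e-02,  0.0000e+00]), 'ee_pos': array([0.252, 0.572, 0.222]), 'orientation': array([-3.14 ,  0.   ,  2.727]), 'ft_force': array([ 0.571, -0.004,  0.429]), 'moment': array([ 0.003,  0.047, -0.022]), 'gripper_force': np.float64(0.0), 'gripper_width': np.float64(0.088)}
[('color', <class 'numpy.ndarray'>), ('camera_matrix', <class 'numpy.ndarray'>), ('world_from_camera', <class 'numpy.ndarray'>)]
[[578.25209623   0.         323.51513478]
 [  0.         578.25209623 243.91780981]
 [  0.           0.           1.        ]] [[ 0.762  0.303 -0.572 -0.29 ]
 [-0.647  0.367 -0.668 -1.13 ]
 [ 0.008  0.88   0.476  0.834]
 [ 0.     0.     0.     1.   ]]
[('color', <class 'numpy.ndarray'>), ('camera_matrix', <class 'numpy.ndarray'>), ('world_from_camera', <class 'numpy.ndarray'>)]
[[486.39993126   0.         314.45246938]
 [  0.         486.39993126 239.23461819]
 [  0.           0.           1.        ]] [[-0.013  0.997 -0.078  0.477]
 [-1.    -0.011  0.023 -0.094]
 [ 0.022  0.078  0.997  1.206]
 [ 0.     0.     0.     1.   ]]
```

View pics/scene.png

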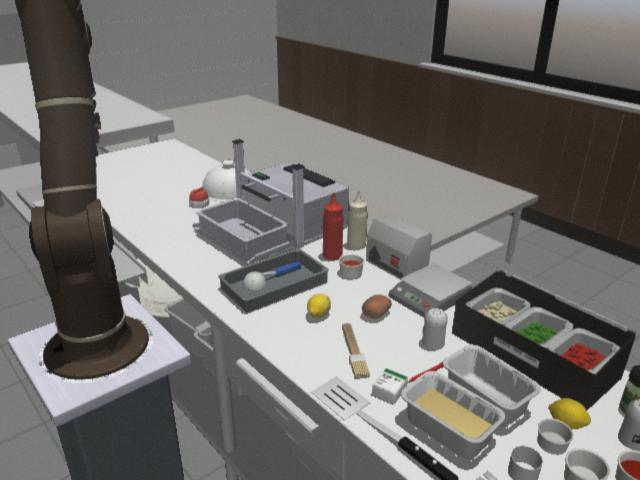

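View pics/top.png

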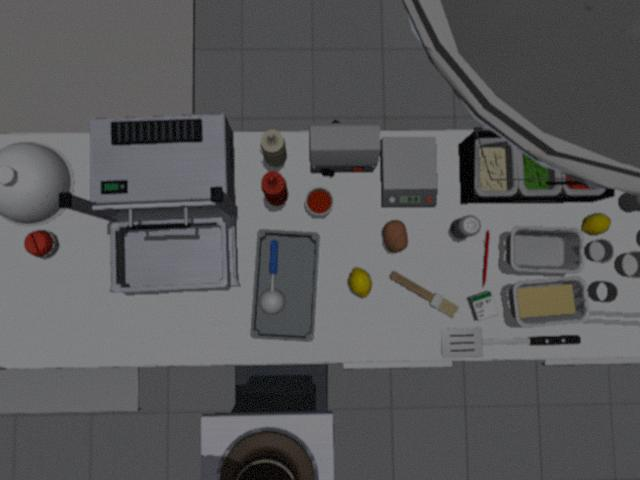

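The scene picture shows the tray at about (273,279), the pan at (243,229), the lemon at (318,306), the potato at (377,305) and the brush at (355,350). In the top picture the lemon is at (360,282), the potato (396,236), the brush (424,294), the tray (285,285), the pan (171,255) and the handle at about (158,217). I'll measure these next.

```bash
cat >> h.py <<'E'
def proj(d,p,T=None):
    T=np.array(d['world_from_camera'] if T is None else T); c=T[:3,:3].T@(np.array(p)-T[:3,3])
    q=np.array(d['camera_matrix'])@[c[0],-c[1],-c[2]]; return q[:2]/q[2]
def load(n): return dict(np.load(f'pics/{n}.npz'))
E
python3 - <<'E'
from h import *
s,t=load('scene'),load('top')
for p in([.252,.572,.222],[0,0,0]): print(proj(s,p),proj(t,p))
def blob(d,box,f,k=5):
    x0,y0,x1,y1=box; c=cv2.cvtColor(d['color'],cv2.COLOR_BGR2HSV)[y0:y1,x0:x1].astype(int)
    m=f(c[...,0],c[...,1],c[...,2]).astype(np.uint8)
    n,l,st,ce=cv2.connectedComponentsWithStats(m); i=1+np.argmax(st[1:,4])
    cn=cv2.findContours((l==i).astype(np.uint8),0,1)[0][0]+[x0,y0]
    r=cv2.minAreaRect(cn.astype(np.float32)); return ce[i]+[x0,y0],st[i,4],r
Y=lambda h,s,v:(h>18)&(h<35)&(s>140)
B=lambda h,s,v:((h<18)|(h>172))&(s>70)
W=lambda h,s,v:(h>5)&(h<25)&(s>60)
for n,f,bt,bs,z in(('lemon',Y,(335,260,385,305),(295,285,340,325),.028),('potato',B,(375,212,415,258),(355,285,398,325),.024),('brush',W,(380,265,465,320),(335,318,375,380),.006)):
    a,b=blob(t,bt,f),blob(s,bs,f); print(n,a,b)
    print('  tri',tri(ray(t,*a[0]),ray(s,*b[0])),'plane',plane(t,*a[0],z),plane(s,*b[0],z))
    if 1:
        bx=cv2.boxPoints(a[2]); print('  box',[np.round(plane(t,*q,z)[:2],3) for q in bx])
E
python3 - <<'E'
import cv2,numpy as np
t=cv2.imread('pics/top.png');s=cv2.imread('pics/scene.png')
a=cv2.resize(t[180:350,50:330],(800,486),interpolation=2)
b=cv2.resize(s[130:310,180:380],(660,594),interpolation=2)
cv2.imwrite('pics/a.png',cv2.convertScaleAbs(a,alpha=1.5));cv2.imwrite('pics/b.png',b)
E
```

```text
[ 93.20737604 160.54874776] [-37.38810752 397.57756247]
[ 97.04288316 345.25982041] [266.24541603 478.05092794]
lemon (array([359.68777293, 281.91484716]), np.int32(458), ((359.79998779296875, 281.9000244140625), (23.702320098876953, 23.25510597229004), 26.56505012512207)) (array([317.91364903, 304.44289694]), np.int32(359), ((317.6800231933594, 304.260009765625), (19.0, 22.799999237060547), 36.86989974975586))
  tri (array([ 0.46409602, -0.22948724,  0.0302177 ]), np.float64(0.00045222942349380357)) plane [ 0.46425042 -0.22988145  0.028     ] [ 0.46598544 -0.22688143  0.028     ]
  box [array([ 0.453, -0.192]), array([ 0.502, -0.218]), array([ 0.476, -0.269]), array([ 0.426, -0.242])]
potato (array([394.9242685 , 235.63683305]), np.int32(581), ((394.676513671875, 235.70590209960938), (29.83188247680664, 22.79834747314453), 75.96376037597656)) (array([376.16590909, 305.50227273]), np.int32(440), ((375.7500305175781, 305.2500305175781), (19.798988342285156, 26.162948608398438), 45.0))
  tri (array([ 0.57582115, -0.31879883,  0.02528511]), np.float64(4.605797641744171e-05)) plane [ 0.57591074 -0.31902786  0.024     ] [ 0.57721972 -0.31752069  0.024     ]
  box [array([ 0.605, -0.283]), array([ 0.618, -0.338]), array([ 0.547, -0.354]), array([ 0.534, -0.299])]
brush (array([411.5407855, 286.0060423]), np.int32(331), ((411.41522216796875, 285.98681640625), (47.347896575927734, 7.264684677124023), 30.65066909790039)) (array([350.456, 338.9  ]), np.int32(250), ((350.25, 338.75), (31.93900489807129, 8.221922874450684), 71.56504821777344))
  tri (array([ 0.45246127, -0.35997144,  0.00834541]), np.float64(0.0002821631640740058)) plane [ 0.45230351 -0.36040031  0.006     ] [ 0.45469686 -0.35785689  0.006     ]
  box [array([ 0.475, -0.306]), array([ 0.49 , -0.315]), array([ 0.43 , -0.415]), array([ 0.415, -0.405])]
```

View pics/a.png

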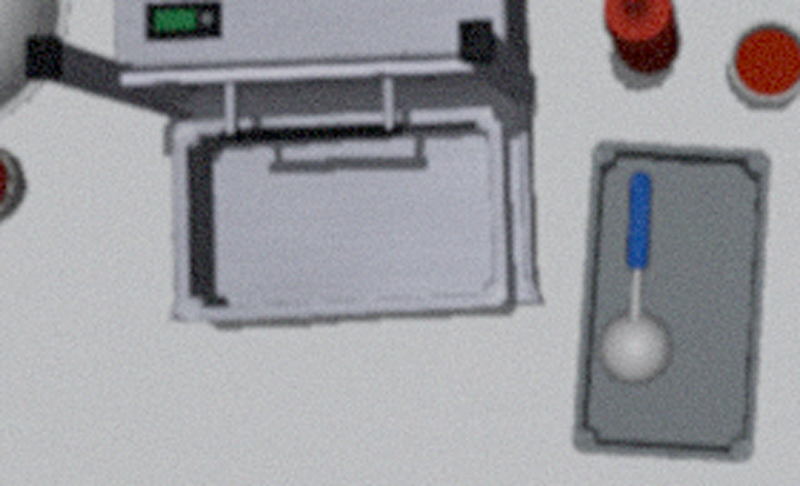

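View pics/b.png

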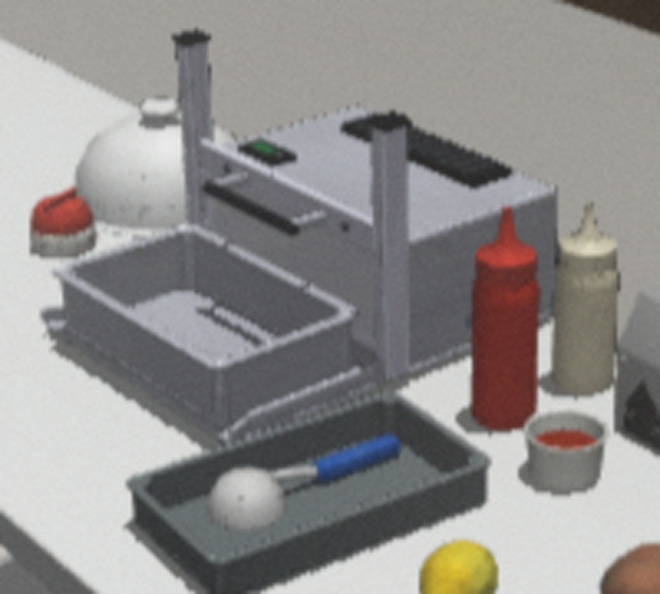

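The enlarged crops show the tray rim corners at a(597,145), (768,155), (748,458) and (577,448). The pan rim corners are at a(178,118), (497,110), (512,310) and (178,318). The black bar runs from b(207,187) to (297,229) and lies at a(225..400, ~130).

```bash
python3 - <<'E'
from h import *
np.set_printoptions(precision=3,suppress=True)
s,t=load('scene'),load('top')
A=lambda x,y:(x/2.857+50-.3,y/2.857+180-.3)
Bq=lambda x,y:(x/3.3+180-.3,y/3.3+130-.3)
print('tray');P=[plane(t,*A(*q),.04) for q in((597,145),(768,155),(748,458),(577,448))]
for p in P:print(p)
print(np.mean(P,0),[np.linalg.norm(P[i]-P[i-1]) for i in range(4)],'scene',[plane(s,*Bq(*q),.04)[:2] for q in((388,392),(490,462),(222,590),(133,490))])
print('pan top');P=[plane(t,*A(*q),.079) for q in((175,120),(497,110),(512,310),(178,318))]
for p in P:print(p)
print(np.mean(P,0),[np.linalg.norm(P[i]-P[i-1]) for i in range(4)])
Q=[plane(s,*Bq(*q),.079) for q in((188,228),(355,312),(217,365),(58,275))]
for p in Q:print(p)
print(np.mean(Q,0),[np.linalg.norm(Q[i]-Q[i-1]) for i in range(4)])
print('bar'); 
for q in((207,187),(297,229)): print(plane(s,*Bq(*q),.13))
for q in((228,130),(394,127)): print(plane(t,*A(*q),.13))
print('posts top'); 
for q in((45,58),(476,40)): print(plane(t,*A(*q),.26))
for q in((191,38),(390,121)): print(plane(s,*Bq(*q),.26))
g=cv2.cvtColor(t['color'],6)
print(g[216:236,130].tolist(),g[216:236,150].tolist(),g[216:236,175].tolist())
h=arm.get_image('scene')
E
```

```text
tray
[0.591 0.012 0.04 ]
[ 0.581 -0.131  0.04 ]
[ 0.329 -0.112  0.04 ]
[0.339 0.03  0.04 ]
[ 0.46 -0.05  0.04] [np.float64(0.2518828854688588), np.float64(0.14401429055585327), np.float64(0.25243604322249014), np.float64(0.14155446631852134)] scene [array([0.589, 0.012]), array([ 0.58 , -0.133]), array([ 0.313, -0.145]), array([0.336, 0.014])]
pan top
[0.611 0.349 0.079]
[0.616 0.09  0.079]
[0.454 0.077 0.079]
[0.451 0.343 0.079]
[0.533 0.215 0.079] [np.float64(0.15933885407419215), np.float64(0.25920391254501934), np.float64(0.1624005188254725), np.float64(0.26596162076674273)]
[0.599 0.339 0.079]
[0.614 0.09  0.079]
[0.464 0.084 0.079]
[0.449 0.324 0.079]
[0.532 0.209 0.079] [np.float64(0.15070436007851545), np.float64(0.24868438572839316), np.float64(0.14984871313380496), np.float64(0.2405391395539698)]
bar
[0.605 0.309 0.13 ]
[0.614 0.175 0.13 ]
[0.596 0.288 0.13 ]
[0.597 0.161 0.13 ]
posts top
[0.632 0.366 0.26 ]
[0.642 0.074 0.26 ]
[0.627 0.355 0.26 ]
[0.637 0.066 0.26 ]
[110, 108, 108, 107, 109, 107, 107, 110, 110, 102, 79, 44, 13, 25, 38, 61, 82, 103, 113, 111] [59, 61, 52, 66, 82, 104, 110, 94, 57, 11, 20, 8, 26, 41, 56, 85, 105, 108, 108, 94] [61, 57, 61, 86, 107, 111, 99, 63, 25, 6, 13, 20, 54, 82, 105, 113, 111, 107, 96, 68]
```

```bash
cat >> h.py <<'E'
def go(x,y,z,yaw=None,a0=None):
    """remaining tool-frame shift (cm) and roll (deg); yaw = world angle (deg, mod 180) of the closing axis"""
    st=arm.read_state(); p=np.array(st['ee_pos']); w=st['orientation'][2]
    ty=np.degrees(w)-90   # closing axis (tool y) world angle
    r=0 if yaw is None else -((yaw-ty+90)%180-90)
    d=np.array([x,y,z])-p
    def tf(w): return np.round(100*np.array([d[0]*np.cos(w)+d[1]*np.sin(w), d[0]*np.sin(w)-d[1]*np.cos(w), -d[2]]),2)
    print('shift before turn',tf(w),' roll',round(r,1),' shift after turn',tf(w-np.radians(r)),'ty',round(ty,1),'p',np.round(p,4),'j7',round(st['joint_positions'][6],2),'F',np.round(st['ft_force'],1),'w',round(float(st['gripper_width']),4),'gf',round(float(st['gripper_force']),1),'t',round(float(st['time']),2))
E
python3 - <<'E'
from h import *
t=load('top')
for n,(x0,y0,x1,y1),z in(('lemon',(335,258,385,308),.028),('potato',(372,210,418,260),.024)):
    c=cv2.cvtColor(t['color'],cv2.COLOR_BGR2HSV)[y0:y1,x0:x1].astype(int)
    m=((c[...,1]>80)&(c[...,2]>25)).astype(np.uint8)
    l=cv2.connectedComponentsWithStats(m);i=1+np.argmax(l[2][1:,4]);ys,xs=np.where(l[1]==i)
    P=np.array([plane(t,a+x0,b+y0,z)[:2] for a,b in zip(xs,ys)])
    e,v=np.linalg.eigh(np.cov(P.T)); print(n,P.mean(0),4*np.sqrt(e),'long axis deg',np.degrees(np.arctan2(v[1,1],v[0,1])))
go(.464,-.23,.15,0)
E
```

```text
lemon [ 0.46414171 -0.22992732] [0.05246964 0.07006127] long axis deg -162.26993266579063
potato [ 0.57586206 -0.31878706] [0.05810423 0.07650913] long axis deg -174.09626681615336
shift before turn [-51.73 -64.81   7.2 ]  roll 66.2  shift after turn [-80.16  21.22   7.2 ] ty 66.2 p [0.2518 0.5716 0.222 ] j7 -0.08 F [ 0.1 -0.2  0.2] w 0.0876 gf 0.0 t 0.15
```

Call:
drive_tool(
  dp=[
    [-2.6, -3.2, 0.2],
    [-2.6, -3.2, 0.2],
    [-2.6, -3.2, 0.2],
    [-2.6, -3.2, 0.2],
    [-2.6, -3.2, 0.2],
    [-2.6, -3.2, 0.2],
    [-2.6, -3.2, 0.2],
    [-2.6, -3.2, 0.2],
    [-2.6, -3.2, 0.2],
    [-2.6, -3.2, 0.2],
    [-2.6, -3.2, 0.2],
    [-2.6, -3.2, 0.2],
  ],
  roll=[0, 0, 0, 0, 0, 0, 0, 0, 0, 0, 0, 0],
  gripper=8.7,
)

```text
time: 1.15
ee_pos: [0.3826, 0.0928, 0.1987]
orientation: [3.141, 0.0, 2.727]
ft_force: [0.9, -0.2, -0.5]
gripper_width: 0.0871
gripper_force: 0.0
```

Call:
drive_tool(
  dp=[
    [-2.6, -3.2, 0.2],
    [-2.6, -3.2, 0.2],
    [-2.6, -3.2, 0.2],
    [-2.6, -3.2, 0.2],
    [-2.6, -3.2, 0.2],
    [-2.6, -3.2, 0.2],
    [-2.6, -3.2, 0.2],
    [-2.1, -3.0, 0.2],
    [0, 0, 0.4],
    [0, 0, 0.4],
    [0, 0, 0.4],
    [0, 0, 0.4],
  ],
  roll=[0, 0, 0, 0, 0, 0, 0, 0, 7, 7, 7, 7],
)

```text
time: 2.15
ee_pos: [0.4658, -0.2198, 0.1662]
orientation: [-3.141, -0.0, 2.231]
ft_force: [0.2, -0.6, -0.2]
gripper_width: 0.087
gripper_force: 0.0
```

Call:
drive_tool(
  dp=[
    [0, 0, 0.4],
    [0, 0, 0.4],
    [0, 0, 0.4],
    [0, 0, 0.4],
    [0, 0, 0.4],
    [0, 0, 0.4],
    [0, 0, 0.4],
    [0, 0, 0.4],
    [0, 0, 0.4],
    [0, 0, 0.4],
    [0, 0, 0.4],
    [0, 0, 0.4],
  ],
  roll=[7, 7, 7, 7, 7, 7, 7, 7, 7, 7, 7, 7],
)

```text
time: 3.15
ee_pos: [0.4661, -0.2193, 0.1184]
orientation: [-3.141, -0.0, 0.766]
ft_force: [0.1, -0.8, -0.1]
gripper_width: 0.087
gripper_force: 0.0
```

```bash
python3 - <<'E'
from h import *
go(.464,-.23,.01,-72.3)
E
```

```text
shift before turn [-0.89  0.63 10.84]  roll 26.2  shift after turn [-0.53  0.96 10.84] ty -46.1 p [ 0.4661 -0.2193  0.1184] j7 0.1 F [ 0.1 -0.8 -0.1] w 0.087 gf 0.0 t 3.15
```

Call:
drive_tool(
  dp=[
    [0, 0, 0.5],
    [0, 0, 0.5],
    [0, 0, 0.5],
    [0, 0, 0.5],
    [-0.5, 1.0, 1.0],
    [0, 0, 2.0],
    [0, 0, 2.5],
    [0, 0, 2.0],
    [0, 0, 1.3],
    [0, 0, 0],
  ],
  roll=[7, 7, 7, 5.2, 0, 0, 0, 0, 0, 0],
)

```text
time: 3.98
ee_pos: [0.463, -0.2296, 0.0083]
orientation: [-3.139, 0.003, 0.315]
ft_force: [-0.3, 0.9, -0.1]
gripper_width: 0.0873
gripper_force: 0.0
```

Call:
drive_tool(
  dp=[
    [0, 0, 0],
    [0, 0, 0],
    [0, 0, 0],
    [0, 0, 0],
    [0, 0, 0],
    [0, 0, 0],
  ],
  roll=[0, 0, 0, 0, 0, 0],
  gripper=3,
  force=12,
)

```text
time: 4.48
ee_pos: [0.4649, -0.2303, 0.0112]
orientation: [3.142, -0.001, 0.315]
ft_force: [-0.7, -0.0, 4.9]
gripper_width: 0.0536
gripper_force: 12.0
```

Call:
drive_tool(
  dp=[
    [0, 0, -1],
    [0, 0, -2],
    [0, 0, -3],
    [0, 0, -4],
    [0, 0, -4],
    [0, 0, -1],
  ],
  roll=[0, 0, 0, 0, 0, 0],
)

```text
time: 4.98
ee_pos: [0.4657, -0.2325, 0.1659]
orientation: [3.138, -0.004, 0.313]
ft_force: [0.9, 0.0, -0.8]
gripper_width: 0.054
gripper_force: 12.0
```

```bash
python3 - <<'E'
from h import *
go(.515,.275,.16,-88)
E
```

```text
shift before turn [ 20.33 -46.76   0.59]  roll 15.9  shift after turn [  6.7  -50.55   0.59] ty -72.1 p [ 0.4657 -0.2325  0.1659] j7 -0.29 F [ 0.9  0.  -0.8] w 0.054 gf 12.0 t 4.98
```

Call:
drive_tool(
  dp=[
    [0, -2, 0],
    [0, -3, 0],
    [0.5, -4, 0],
    [0.5, -4.1, 0],
    [0.5, -4.1, 0],
    [0.5, -4.1, 0],
    [0.5, -4.1, 0],
    [0.5, -4.1, 0],
    [0.5, -4.1, 0],
    [0.5, -4.1, 0],
    [0.5, -4.1, 0],
    [0.5, -4.1, 0],
  ],
  roll=[5.3, 5.3, 5.3, 0, 0, 0, 0, 0, 0, 0, 0, 0],
)

```text
time: 5.98
ee_pos: [0.4819, 0.2308, 0.1607]
orientation: [-3.141, 0.001, 0.038]
ft_force: [0.4, -0.2, -1.8]
gripper_width: 0.0543
gripper_force: 12.0
```

```bash
python3 - <<'E'
from h import *
go(.512,.275,.03,-88)
E
```

```text
shift before turn [ 3.17 -4.3  13.07]  roll 0.2  shift after turn [ 3.16 -4.31 13.07] ty -87.8 p [0.4819 0.2308 0.1607] j7 -1.31 F [ 0.4 -0.2 -1.8] w 0.0543 gf 12.0 t 5.98
```

Call:
drive_tool(
  dp=[
    [1.5, -2.0, 0],
    [1.6, -2.3, 0],
    [0, 0, 1],
    [0, 0, 0],
  ],
  roll=[0, 0, 0, 0],
)

```text
time: 6.32
ee_pos: [0.5113, 0.2734, 0.1491]
orientation: [3.14, 0.002, 0.04]
ft_force: [-1.0, 0.0, -1.3]
gripper_width: 0.0541
gripper_force: 12.0
```

```bash
cat >> h.py <<'E'
from scipy.spatial.transform import Rotation as R
def wrist(n):
    st=arm.read_state(); d=arm.get_image('wrist'); T=np.eye(4); T[:3,:3]=R.from_euler('xyz',st['orientation']).as_matrix(); T[:3,3]=st['ee_pos']
    d['world_from_camera']=T@np.array(d['T_tool_cam']); np.savez(f'pics/{n}.npz',**d); cv2.imwrite(f'pics/{n}.png',d['color']); return d
E
python3 - <<'E'
from h import *
d=wrist('w1'); print(np.round(d['world_from_camera'],3))
go(.512,.275,.03,-88)
E
```

```text
[[ 0.04   0.964  0.264  0.584]
 [-0.999  0.038  0.012  0.277]
 [ 0.002 -0.265  0.964  0.311]
 [ 0.     0.     0.     1.   ]]
shift before turn [ 0.1  -0.3  11.98]  roll 0.1  shift after turn [ 0.1  -0.3  11.98] ty -87.9 p [0.5111 0.2719 0.1498] j7 -1.36 F [-0.4 -0.2 -1.9] w 0.0541 gf 12.0 t 6.37
```

View pics/w1.png

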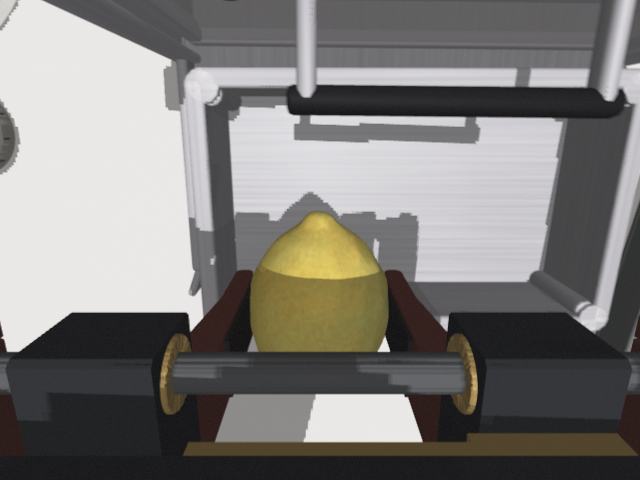

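The wrist picture shows the lemon held over the pan. The bar runs from (288,99) to (626,101), the pan's rear-left corner is at (190,80) and its rear-right rim is at about (630,75).

```bash
python3 - <<'E'
from h import *
np.set_printoptions(precision=4,suppress=True)
d=load('w1');s=load('scene');t=load('top')
for q in((290,99),(626,101)): print('bar',plane(d,*q,.13))
for q in((186,78),(203,330),(595,335)): print('rim outer',plane(d,*q,.079))
print('bar tri', tri(ray(d,290,99),ray(s,207/3.3+179.7,187/3.3+129.7)), tri(ray(d,624,101),ray(s,297/3.3+179.7,229/3.3+129.7)))
E
```

```text
bar [0.5948 0.2897 0.13  ]
bar [0.5998 0.1426 0.13  ]
rim outer [0.6066 0.3509 0.079 ]
rim outer [0.4518 0.3474 0.079 ]
rim outer [0.4581 0.0889 0.079 ]
bar tri (array([0.5937, 0.2894, 0.1394]), np.float64(0.0011760741737504349)) (array([0.5985, 0.1527, 0.1423]), np.float64(0.0004135808943953745))
```

Call:
drive_tool(
  dp=[
    [0, 0, 2.5],
    [0, 0, 3],
    [0, 0, 3],
    [0, 0, 2],
    [0, 0, 1.2],
    [0, 0, 0],
  ],
  roll=[0, 0, 0, 0, 0, 0],
)

```text
time: 6.87
ee_pos: [0.5107, 0.2711, 0.0322]
orientation: [3.14, 0.003, 0.036]
ft_force: [-0.1, -0.1, -0.9]
gripper_width: 0.0538
gripper_force: 12.0
```

Call:
drive_tool(
  dp=[
    [0, 0, 0],
    [0, 0, 0],
    [0, 0, 0],
    [0, 0, 0],
    [0, 0, -2],
    [0, 0, -4],
    [0, 0, -4],
    [0, 0, -3],
    [0, 0, 0],
  ],
  roll=[0, 0, 0, 0, 0, 0, 0, 0, 0],
  gripper=7,
)

```text
time: 7.62
ee_pos: [0.5151, 0.2728, 0.17]
orientation: [-3.138, -0.008, 0.037]
ft_force: [1.0, -0.3, -0.3]
gripper_width: 0.07
gripper_force: 0.0
```

```bash
python3 - <<'E'
from h import *
go(.576,-.319,.13,-84.1)
s=save('scene')
from h import *
c=cv2.cvtColor(s['color'],cv2.COLOR_BGR2HSV)[190:260,190:300].astype(int)
ys,xs=np.where((c[...,0]>18)&(c[...,0]<35)&(c[...,1]>140)); print(len(xs),xs.mean()+190,ys.mean()+190, plane(s,xs.mean()+190,ys.mean()+190,.045))
c=cv2.cvtColor(s['color'],cv2.COLOR_BGR2HSV)
m=cv2.inRange(c,(0,120,60),(8,255,255))[190:262,318:348]; ys,xs=np.where(m); print('bottle',plane(s,333,258,0),plane(s,xs.mean()+318,190+ys.min(),.2), 'potato shadow free')
E
```

```text
shift before turn [ 3.91 59.37  4.  ]  roll -3.8  shift after turn [-3.000e-02  5.949e+01  4.000e+00] ty -87.9 p [0.5151 0.2728 0.17  ] j7 -1.39 F [ 1.  -0.3 -0.3] w 0.07 gf 0.0 t 7.62
114 226.73684210526315 220.21052631578948 [0.52691396 0.28655905 0.045     ]
bottle [ 0.67797945 -0.04124667  0.        ] [ 0.67756439 -0.03581018  0.2       ] potato shadow free
```

Call:
drive_tool(
  dp=[
    [0, 2.1, 0],
    [0, 4.1, 0],
    [0, 4.1, 0],
    [0, 4.1, 0],
    [0, 4.1, 0],
    [0, 4.1, 0],
    [0, 4.1, 0],
    [0, 4.1, 0],
    [0, 4.1, 0],
    [0, 4.1, 0],
    [0, 4.1, 0],
    [0, 4.1, 0],
  ],
  roll=[-3.8, 0, 0, 0, 0, 0, 0, 0, 0, 0, 0, 0],
  gripper=8.7,
)

```text
time: 8.67
ee_pos: [0.559, -0.1984, 0.1628]
orientation: [-3.141, 0.001, 0.104]
ft_force: [0.8, 0.2, 0.4]
gripper_width: 0.0871
gripper_force: 0.0
```

Call:
drive_tool(
  dp=[
    [0, 4.1, 1],
    [0, 4.1, 1],
    [0, 4.1, 1],
    [0, 0, 1],
    [0, 0, 0],
  ],
  roll=[0, 0, 0, 0, 0],
)

```text
time: 9.08
ee_pos: [0.5693, -0.3205, 0.1213]
orientation: [-3.141, 0.003, 0.098]
ft_force: [-0.4, 1.2, -0.7]
gripper_width: 0.087
gripper_force: 0.0
```

```bash
python3 - <<'E'
from h import *
go(.576,-.319,.006,-84.1)
E
```

```text
shift before turn [ 0.68 -0.08 11.53]  roll -0.3  shift after turn [ 0.68 -0.08 11.53] ty -84.4 p [ 0.5693 -0.3205  0.1213] j7 -0.43 F [-0.4  1.2 -0.7] w 0.087 gf 0.0 t 9.08
```

Call:
drive_tool(
  dp=[
    [0.7, -0.1, 2],
    [0, 0, 3],
    [0, 0, 3],
    [0, 0, 2],
    [0, 0, 1.5],
    [0, 0, 0],
  ],
  roll=[0, 0, 0, 0, 0, 0],
)

```text
time: 9.58
ee_pos: [0.5779, -0.3131, 0.0059]
orientation: [-3.138, 0.004, 0.106]
ft_force: [-0.8, 1.0, -0.7]
gripper_width: 0.0872
gripper_force: 0.0
```

Call:
drive_tool(
  dp=[
    [0, 0, 0],
    [0, 0, 0],
    [0, 0, 0],
    [0, 0, 0],
    [0, 0, 0],
    [0, 0, 0],
  ],
  roll=[0, 0, 0, 0, 0, 0],
  gripper=3,
  force=14,
)

```text
time: 10.08
ee_pos: [0.5794, -0.3163, 0.0101]
orientation: [3.141, -0.001, 0.104]
ft_force: [-0.7, 1.6, 6.2]
gripper_width: 0.0559
gripper_force: 14.0
```

Call:
drive_tool(
  dp=[
    [0, 0, -1],
    [0, 0, -2],
    [0, 0, -3],
    [0, 0, -4],
    [0, 0, -4],
    [0, 0, -1],
  ],
  roll=[0, 0, 0, 0, 0, 0],
)

```text
time: 10.58
ee_pos: [0.5801, -0.3184, 0.1658]
orientation: [3.137, -0.006, 0.103]
ft_force: [0.4, 0.4, -0.8]
gripper_width: 0.0563
gripper_force: 14.0
```

```bash
python3 - <<'E'
from h import *
go(.515,.155,.16,-88)
E
```

```text
shift before turn [ -1.63 -47.75   0.58]  roll 3.9  shift after turn [ -4.85 -47.53   0.58] ty -84.1 p [ 0.5801 -0.3184  0.1658] j7 -0.47 F [ 0.4  0.4 -0.8] w 0.0563 gf 14.0 t 10.58
```

Call:
drive_tool(
  dp=[
    [-0.8, -2.0, 0],
    [-0.4, -4.1, 0],
    [-0.4, -4.1, 0],
    [-0.4, -4.1, 0],
    [-0.4, -4.1, 0],
    [-0.4, -4.1, 0],
    [-0.4, -4.1, 0],
    [-0.4, -4.1, 0],
    [-0.4, -4.1, 0],
    [-0.4, -4.1, 0],
    [-0.4, -4.1, 0],
    [-0.4, -4.1, 0],
  ],
  roll=[3.9, 0, 0, 0, 0, 0, 0, 0, 0, 0, 0, 0],
)

```text
time: 11.58
ee_pos: [0.5078, 0.1543, 0.1592]
orientation: [-3.141, 0.0, 0.035]
ft_force: [0.9, -0.5, -1.9]
gripper_width: 0.0563
gripper_force: 14.0
```

Call:
drive_tool(
  dp=[
    [0, 0, 0],
    [0, 0, 0],
  ],
  roll=[0, 0],
)

```text
time: 11.75
ee_pos: [0.5079, 0.1551, 0.1586]
orientation: [3.141, 0.001, 0.041]
ft_force: [0.7, -0.5, -1.0]
gripper_width: 0.0559
gripper_force: 14.0
```

```bash
python3 - <<'E'
from h import *
go(.514,.158,.03,-88)
E
```

```text
shift before turn [ 0.62 -0.27 12.86]  roll 0.4  shift after turn [ 0.62 -0.27 12.86] ty -87.6 p [0.5079 0.1551 0.1586] j7 -1.19 F [ 0.7 -0.5 -1. ] w 0.0559 gf 14.0 t 11.75
```

Call:
drive_tool(
  dp=[
    [0.6, -0.3, 2.5],
    [0, 0, 3.5],
    [0, 0, 3.5],
    [0, 0, 2],
    [0, 0, 1.3],
    [0, 0, 0],
  ],
  roll=[0, 0, 0, 0, 0, 0],
)

```text
time: 12.25
ee_pos: [0.5134, 0.1531, 0.029]
orientation: [3.14, 0.003, 0.033]
ft_force: [0.6, -0.2, -1.3]
gripper_width: 0.0562
gripper_force: 14.0
```

Call:
drive_tool(
  dp=[
    [0, 0, 0],
    [0, 0, 0],
    [0, 0, 0],
    [0, 0, 0],
    [0, 0, -2],
    [0, 0, -4],
    [0, 0, -4],
    [0, 0, -3],
    [0, 0, 0],
  ],
  roll=[0, 0, 0, 0, 0, 0, 0, 0, 0],
  gripper=7,
)

```text
time: 13.0
ee_pos: [0.5177, 0.1553, 0.1669]
orientation: [-3.139, -0.008, 0.035]
ft_force: [1.4, 0.1, -0.1]
gripper_width: 0.0702
gripper_force: 0.0
```

```bash
python3 - <<'E'
from h import *
go(.443,-.376,.10,-30.7)
s=save('top'); c=cv2.cvtColor(s['color'],cv2.COLOR_BGR2HSV)[215:300,105:240].astype(int)
for n,f in(('lemon',(c[...,0]>18)&(c[...,0]<35)&(c[...,1]>140)),('potato',(c[...,0]<18)&(c[...,1]>80))):
    ys,xs=np.where(f); print(n,len(xs),plane(s,xs.mean()+105,ys.mean()+215,.043) if len(xs) else 0)
E
```

```text
shift before turn [-9.33 52.83  6.69]  roll -57.3  shift after turn [-49.5   20.7    6.69] ty -88.0 p [0.5177 0.1553 0.1669] j7 -1.21 F [ 1.4  0.1 -0.1] w 0.0702 gf 0.0 t 13.0
lemon 90 [0.52198796 0.2513553  0.043     ]
potato 990 [0.52533566 0.29074553 0.043     ]
```

Call:
drive_tool(
  dp=[
    [-0.7, 3, 0],
    [-0.7, 4.1, 0],
    [-0.7, 4.1, 0],
    [-0.7, 4.1, 0],
    [-0.7, 4.1, 0],
    [-0.7, 4.1, 0],
    [-0.7, 4.1, 0],
    [-0.7, 4.1, 0],
    [-0.7, 4.1, 0],
    [-0.7, 4.1, 0],
    [-0.7, 4.1, 0],
    [-0.7, 4.1, 0],
  ],
  roll=[0, 0, 0, 0, 0, 0, 0, 0, 0, 0, 0, 0],
  gripper=5,
)

```text
time: 14.05
ee_pos: [0.4471, -0.3296, 0.1605]
orientation: [-3.141, 0.0, 0.036]
ft_force: [0.7, -0.4, 0.7]
gripper_width: 0.0498
gripper_force: 0.0
```

Call:
drive_tool(
  dp=[
    [-0.9, 3.9, 0.7],
    [0, 0, 0.8],
    [0, 0, 0.8],
    [0, 0, 0.8],
    [0, 0, 0.8],
    [0, 0, 0.8],
    [0, 0, 0.8],
    [0, 0, 0.8],
    [0, 0, 0.4],
    [0, 0, 0],
    [0, 0, 0],
  ],
  roll=[0, -7.1, -7.1, -7.1, -7.1, -7.1, -7.1, -7.1, -7.1, 0, 0],
)

```text
time: 14.97
ee_pos: [0.4399, -0.3673, 0.0937]
orientation: [-3.141, -0.001, 1.023]
ft_force: [0.2, 0.1, 0.6]
gripper_width: 0.0502
gripper_force: 0.0
```

```bash
python3 - <<'E'
from h import *
d=wrist('w2'); go(.443,-.376,.003,-30.7)
s=save('top');save('scene')
E
```

```text
shift before turn [-0.57  0.69  9.1 ]  roll -0.7  shift after turn [-0.58  0.68  9.1 ] ty -31.4 p [ 0.4401 -0.3675  0.094 ] j7 0.53 F [-0.6  0.1  0. ] w 0.05 gf 0.0 t 15.02
```

View pics/w2.png

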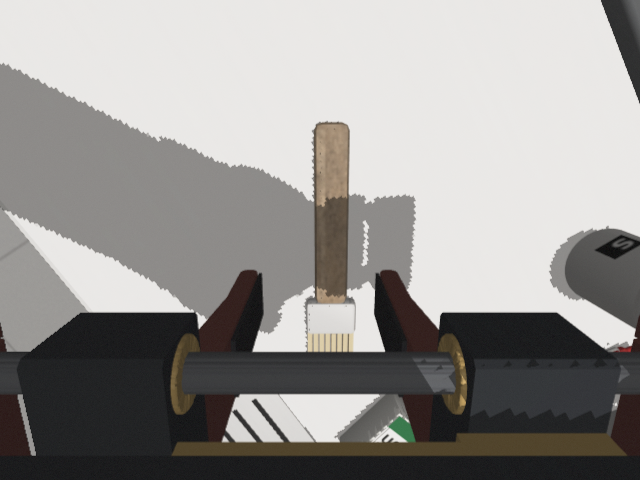

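The wrist picture shows the brush upright in the view: handle end at (332,122), handle/ferrule joint at (331,299), ferrule to about (330,333).

```bash
python3 - <<'E'
from h import *
d=load('w2'); a=plane(d,332,124,.01);b=plane(d,331,299,.01)
print(a,b,np.linalg.norm(a-b),np.degrees(np.arctan2(*(a-b)[[1,0]]))); u=(a-b)/np.linalg.norm(a-b)
l,r=plane(d,314,230,.01),plane(d,349,230,.01); print(np.linalg.norm(l-r))
g=b+u*.04; print(g); go(g[0],g[1],.004,np.degrees(np.arctan2(u[1],u[0]))-90)
s=load('top'); h=cv2.cvtColor(s['color'],cv2.COLOR_BGR2HSV)[215:300,105:240].astype(int)
for n,f in(('lemon',(h[...,0]>18)&(h[...,0]<35)&(h[...,1]>140)),('potato',(h[...,0]<18)&(h[...,1]>80))):
    ys,xs=np.where(f); print(n,len(xs),plane(s,xs.mean()+105,ys.mean()+215,.043) if len(xs) else 0)
E
```

```text
[ 0.4857456  -0.30801973  0.01      ] [ 0.42638714 -0.4059558   0.01      ] 0.11452030760695983 58.780202520120746
0.022654811802852
[ 0.44712004 -0.37174839  0.01      ]
shift before turn [-0.    0.8   9.02]  roll -0.1  shift after turn [-0.    0.8   9.02] ty -31.3 p [ 0.4403 -0.3676  0.0942] j7 0.53 F [ 0.7 -0.9 -0.1] w 0.0501 gf 0.0 t 15.12
lemon 499 [0.51180411 0.27043318 0.043     ]
potato 611 [0.51052719 0.15184077 0.043     ]
```

Call:
drive_tool(
  dp=[
    [0, 0.8, 2],
    [0, 0, 3],
    [0, 0, 2.2],
    [0, 0, 1.2],
    [0, 0, 0.6],
    [0, 0, 0],
  ],
  roll=[0, 0, 0, 0, 0, 0],
)

```text
time: 15.62
ee_pos: [0.4466, -0.3715, 0.0033]
orientation: [-3.14, 0.0, 1.026]
ft_force: [-0.7, -0.3, 0.6]
gripper_width: 0.05
gripper_force: 0.0
```

Call:
drive_tool(
  dp=[
    [0, 0, 0],
    [0, 0, 0],
    [0, 0, 0],
    [0, 0, 0],
    [0, 0, 0],
  ],
  roll=[0, 0, 0, 0, 0],
  gripper=1,
  force=25,
)

```text
time: 16.03
ee_pos: [0.4475, -0.3719, 0.0047]
orientation: [3.14, -0.0, 1.027]
ft_force: [-0.2, -0.1, 5.1]
gripper_width: 0.0222
gripper_force: 25.0
```

Call:
drive_tool(
  dp=[
    [0, 0, -1],
    [0, 0, -2],
    [0, 0, -3],
    [0, 0, -3],
    [0, 0, -1],
    [0, 0, 0],
    [0, 0, 0],
    [0, 0, 0],
    [0, 0, 0],
    [0, 0, 0],
    [0, 0, 0],
  ],
  roll=[0, 0, 7, 7, 7, 7, 7, 7, 7, 7, 7],
)

```text
time: 16.95
ee_pos: [0.4473, -0.3715, 0.1049]
orientation: [-3.141, -0.001, -0.079]
ft_force: [-0.5, -0.1, -1.2]
gripper_width: 0.022
gripper_force: 25.0
```

```bash
python3 - <<'E'
from h import *
go(.4525,-.0835,.008,-94.3)
E
```

```text
shift before turn [ -1.74 -28.75   9.69]  roll -0.2  shift after turn [ -1.64 -28.76   9.69] ty -94.5 p [ 0.4473 -0.3715  0.1049] j7 -0.38 F [-0.5 -0.1 -1.2] w 0.022 gf 25.0 t 16.95
```

Call:
drive_tool(
  dp=[
    [-0.2, -4.1, 0],
    [-0.2, -4.1, 0],
    [-0.2, -4.1, 0],
    [-0.2, -4.1, 0],
    [-0.2, -4.1, 0],
    [-0.2, -4.1, 0],
    [-0.2, -4.1, 0],
  ],
  roll=[0, 0, 0, 0, 0, 0, 0],
)

```text
time: 17.53
ee_pos: [0.4537, -0.0823, 0.1046]
orientation: [-3.14, -0.001, -0.073]
ft_force: [0.9, 0.2, -0.0]
gripper_width: 0.0218
gripper_force: 25.0
```

```bash
python3 - <<'E'
from h import *
s=load('top'); 
g=cv2.cvtColor(s['color'],6)[222:348,242:330]; m=(cv2.GaussianBlur(g,(3,3),0)<120).astype(np.uint8)
l=cv2.connectedComponentsWithStats(m); i=1+np.argmax(l[2][1:,4]); c=max(cv2.findContours((l[1]==i).astype(np.uint8),0,1)[0],key=cv2.contourArea)+[242,222]
W=np.array([plane(s,*q[0],.04)[:2] for q in c],np.float32)*1000; print(l[2][i],cv2.minAreaRect(W),cv2.boxPoints(cv2.minAreaRect(W)).round())
d=wrist('w3'); go(.4525,-.0835,.008,-94.3)
E
```

```text
[   8    7   70  113 6800] ((460.3646240234375, -49.70790100097656), (151.27297973632812, 260.7533874511719), 85.87090301513672) [[ 325. -116.]
 [ 585. -135.]
 [ 596.   16.]
 [ 336.   35.]]
shift before turn [-0.09  1.14  9.52]  roll 0.8  shift after turn [-0.07  1.14  9.52] ty -93.5 p [ 0.4541 -0.0721  0.1032] j7 -0.82 F [-0.3  6.1 -2.8] w 0.0217 gf 25.0 t 17.58
```

View pics/w3.png

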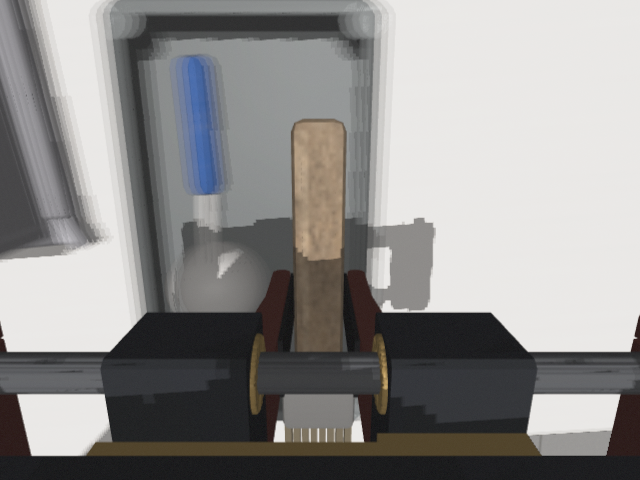

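The wrist picture (blurred by motion) shows the brush held straight over the tray's free half, clear of the blue-handled scoop. The tray measures 261 x 151 mm, which matches the text.

Call:
drive_tool(
  dp=[
    [0, 0, 1],
    [0, 0, 2],
    [0, 0, 1.5],
  ],
  roll=[0, 0, 0],
)

```text
time: 17.83
ee_pos: [0.4543, -0.0842, 0.0586]
orientation: [-3.141, -0.001, -0.071]
ft_force: [-0.4, 0.0, -0.9]
gripper_width: 0.0215
gripper_force: 25.0
```

```bash
python3 - <<'E'
from h import *
go(.4525,-.0835,.009,-94.1)
E
```

```text
shift before turn [-0.18 -0.05  4.96]  roll 0.0  shift after turn [-0.18 -0.05  4.96] ty -94.1 p [ 0.4543 -0.0842  0.0586] j7 -0.74 F [-0.4  0.  -0.9] w 0.0215 gf 25.0 t 17.83
```

Call:
drive_tool(
  dp=[
    [-0.2, 0, 1.5],
    [0, 0, 1.8],
    [0, 0, 1],
    [0, 0, 0.7],
    [0, 0, 0],
  ],
  roll=[0, 0, 0, 0, 0],
)

```text
time: 18.25
ee_pos: [0.4515, -0.0853, 0.0084]
orientation: [-3.142, 0.001, -0.074]
ft_force: [-0.1, -1.2, -0.4]
gripper_width: 0.0215
gripper_force: 25.0
```

Call:
drive_tool(
  dp=[
    [0, 0, 0],
    [0, 0, 0],
    [0, 0, 0],
    [0, 0, -1.5],
    [0, 0, -3],
    [0, 0, -4],
    [0, 0, -4],
    [0, 0, -4],
    [0, 0, -2],
    [0, 0, 0],
  ],
  roll=[0, 0, 0, 0, 0, 0, 0, 0, 0, 0],
  gripper=3,
)

```text
time: 19.08
ee_pos: [0.4541, -0.0852, 0.1979]
orientation: [-3.14, -0.006, -0.073]
ft_force: [0.6, 0.5, 0.1]
gripper_width: 0.0302
gripper_force: 0.0
```

```bash
python3 - <<'E'
from h import *
go(.597,.216,.2,2)
wrist('w4');save('scene')
E
```

```text
shift before turn [ 12.06 -31.08  -0.21]  roll 83.8  shift after turn [-29.6  -15.33  -0.21] ty -94.2 p [ 0.4541 -0.0852  0.1979] j7 -0.99 F [0.6 0.5 0.1] w 0.0302 gf 0.0 t 19.08
```

Call:
drive_tool(
  dp=[
    [0, 0, 0],
    [0, 0, 0],
    [0, 0, 0],
    [0, 0, 0],
    [0, 0, 0],
    [0, 0, 0],
    [0, 0, 0],
    [0, 0, 0],
    [0, 0, 0],
    [0, 0, 0],
    [0, 0, 0],
    [0, 0, 0],
  ],
  roll=[-7, -7, -7, -7, -7, -7, -7, -7, -7, -7, -7, -7],
  gripper=4.2,
)

```text
time: 20.18
ee_pos: [0.4509, -0.0839, 0.1926]
orientation: [-3.139, 0.0, 1.4]
ft_force: [0.5, 0.1, -1.1]
gripper_width: 0.042
gripper_force: 0.0
```

Call:
drive_tool(
  dp=[
    [0, 0, 0],
    [0, 0, 0],
    [3, 0, 0],
    [4, 0, 0],
    [4, 0, 0],
    [4, 0, 0],
    [4, 0, 0],
    [4, 0, 0],
    [4, 0, 0],
    [2.5, 0, 0],
    [0, 0, 0],
  ],
  roll=[-7, -5.2, 0, 0, 0, 0, 0, 0, 0, 0, 0],
)

```text
time: 21.1
ee_pos: [0.4395, 0.2163, 0.192]
orientation: [-3.139, 0.001, 1.614]
ft_force: [0.3, -1.4, -0.1]
gripper_width: 0.0421
gripper_force: 0.0
```

```bash
python3 - <<'E'
from h import *
go(.597,.216,.2,2); wrist('w5')
E
```

```text
shift before turn [-0.71 15.74 -0.8 ]  roll 0.5  shift after turn [-0.58 15.74 -0.8 ] ty 2.5 p [0.4395 0.2163 0.192 ] j7 -0.27 F [ 0.3 -1.4 -0.1] w 0.0421 gf 0.0 t 21.1
```

View pics/w5.png

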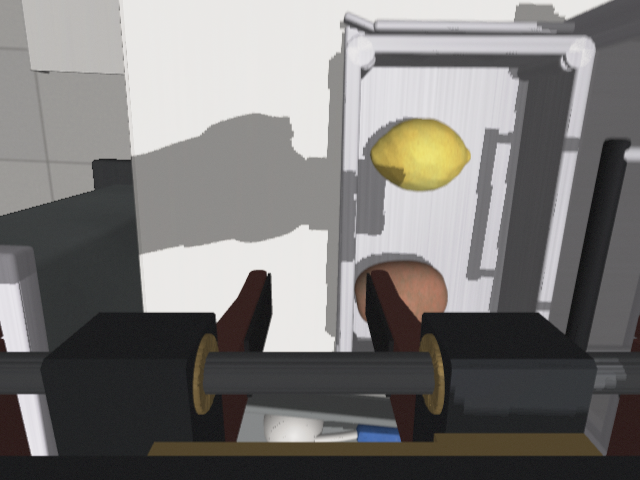

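The wrist picture shows the lemon and potato lying in the pan. The bar's +y end is at (614,143), and its body runs down to about (585,330).

```bash
python3 - <<'E'
from h import *
np.set_printoptions(precision=4,suppress=True)
a,b=load('w1'),load('w5'); p,e=tri(ray(a,290,99),ray(b,615,143)); print(p,e)
for q in((614,148),(585,300)): print(plane(b,*q,.13))
for q in((343,350),(350,36),(592,45)): print('rim',plane(b,*q,.079))
E
```

```text
[0.594  0.2882 0.1404] 0.0017095290152705413
[0.6016 0.2845 0.13  ]
[0.6059 0.1928 0.13  ]
rim [0.4634 0.1198 0.079 ]
rim [0.4542 0.3456 0.079 ]
rim [0.6094 0.347  0.079 ]
```

Call:
drive_tool(
  dp=[
    [-0.3, 3, 0],
    [-0.3, 4, 0],
    [0, 4, 0],
    [0, 3.2, 0],
    [0, 1.6, 0],
    [0, 0, 0],
  ],
  roll=[0.5, 0, 0, 0, 0, 0],
  gripper=3.5,
)

```text
time: 21.65
ee_pos: [0.6021, 0.2058, 0.1921]
orientation: [-3.141, 0.003, 1.594]
ft_force: [-1.1, -0.0, -0.0]
gripper_width: 0.0352
gripper_force: 0.0
```

```bash
python3 - <<'E'
from h import *
go(.5975,.216,.114,2); d=wrist('w6')
g=cv2.cvtColor(d['color'],6); print([int(np.median(g[100:130,c])) for c in range(280,400,4)]); print([int(np.median(g[225:240,c])) for c in range(280,400,4)])
E
```

```text
shift before turn [ 1.03 -0.44  7.81]  roll -0.7  shift after turn [ 1.04 -0.42  7.81] ty 1.3 p [0.6021 0.2058 0.1921] j7 -0.04 F [-1.1 -0.  -0. ] w 0.0352 gf 0.0 t 21.65
[222, 217, 122, 104, 31, 39, 47, 44, 141, 119, 122, 170, 206, 208, 207, 137, 123, 122, 124, 124, 118, 121, 119, 117, 117, 112, 88, 178, 226, 230]
[115, 115, 117, 116, 64, 25, 27, 26, 25, 54, 110, 94, 120, 118, 120, 108, 114, 115, 115, 114, 117, 102, 100, 97, 84, 86, 189, 226, 230, 188]
```

View pics/w6.png

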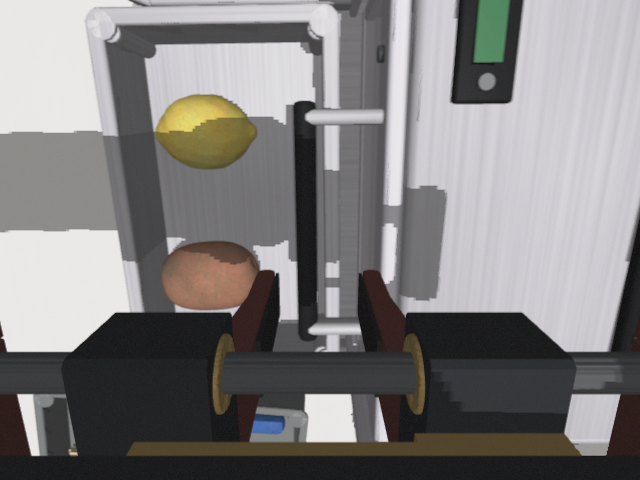

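The wrist picture shows the bar's centre line from (306,103) to (308,338), between the fingers' lines.

```bash
python3 - <<'E'
from h import *
np.set_printoptions(precision=4,suppress=True)
d=load('w6')
for z in(.13,.138):
    for q in((306,104),(307,338)): print(z,plane(d,*q,z))
a=load('w1');print(tri(ray(a,290,99),ray(d,305,103)),tri(ray(a,626,101),ray(d,308,338)))
print(proj(d,[.6021,.2058,.1921]),np.round(d['world_from_camera'],3))
E
```

```text
0.13 [0.594  0.2899 0.13  ]
0.13 [0.5967 0.148  0.13  ]
0.138 [0.5943 0.2895 0.138 ]
0.138 [0.5969 0.1526 0.138 ]
(array([0.5939, 0.2893, 0.1423]), np.float64(0.000905887957298312)) (array([0.5975, 0.1647, 0.1592]), np.float64(0.000887695420777685))
[316.8787 294.8153] [[ 1.    -0.023 -0.004  0.601]
 [ 0.023  0.964  0.264  0.278]
 [-0.002 -0.264  0.964  0.354]
 [ 0.     0.     0.     1.   ]]
```

Call:
drive_tool(
  dp=[
    [1.2, -0.6, 0],
    [0, 0, 0],
    [0, 0, 1.5],
    [0, 0, 2.5],
    [0, 0, 2],
    [0, 0, 1.2],
    [0, 0, 0.6],
    [0, 0, 0],
  ],
  roll=[0, 0, 0, 0, 0, 0, 0, 0],
)

```text
time: 22.37
ee_pos: [0.592, 0.2213, 0.1152]
orientation: [-3.14, 0.0, 1.599]
ft_force: [0.7, 0.1, -0.3]
gripper_width: 0.0347
gripper_force: 0.0
```

Call:
drive_tool(
  dp=[
    [0, 0, 0],
    [0, 0, 0],
    [0, 0, 0],
    [0, 0, 0],
    [0, 0, 0],
  ],
  roll=[0, 0, 0, 0, 0],
  gripper=0.5,
  force=50,
)

```text
time: 22.78
ee_pos: [0.5956, 0.2211, 0.1171]
orientation: [3.137, -0.001, 1.597]
ft_force: [5.6, 0.2, -1.8]
gripper_width: 0.0112
gripper_force: 50.0
```

Call:
drive_tool(
  dp=[
    [0, 0, -0.5],
    [0, 0, -1],
    [0, 0, -1.2],
    [0, 0, -1.2],
    [0, 0, -1.2],
    [0, 0, -1.2],
    [0, 0, -1.2],
    [0, 0, -1.2],
    [0, 0, -1],
    [0, 0, -0.5],
    [0, 0, 0],
  ],
  roll=[0, 0, 0, 0, 0, 0, 0, 0, 0, 0, 0],
)

```text
time: 23.7
ee_pos: [0.5954, 0.2206, 0.2135]
orientation: [3.137, 0.004, 1.597]
ft_force: [25.2, 3.6, -42.3]
gripper_width: 0.011
gripper_force: 50.0
```

```bash
python3 - <<'E'
from h import *
go(.5956,.2211,.222)
E
```

```text
shift before turn [ 0.05  0.02 -0.85]  roll 0  shift after turn [ 0.05  0.02 -0.85] ty 1.5 p [0.5954 0.2206 0.2135] j7 -0.07 F [ 25.2   3.6 -42.3] w 0.011 gf 50.0 t 23.7
```

Call:
drive_tool(
  dp=[
    [0, 0, 0.4],
    [0, 0, 0.1],
    [0, 0, 0],
  ],
  roll=[0, 0, 0],
)

```text
time: 23.95
ee_pos: [0.5956, 0.2207, 0.2129]
orientation: [3.137, 0.001, 1.597]
ft_force: [10.2, 1.0, -10.4]
gripper_width: 0.0109
gripper_force: 50.0
```

Call:
drive_tool(
  dp=[
    [0, 0, 0],
    [0, 0, 0],
    [0, 0, 0],
    [0, 0, -1],
    [0, 0, -2.5],
    [0, 0, -3],
    [0, 0, -1],
    [0, 0, 0],
  ],
  roll=[0, 0, 0, 0, 0, 0, 0, 0],
  gripper=3.5,
)

```text
time: 24.62
ee_pos: [0.5948, 0.2208, 0.2918]
orientation: [3.137, -0.003, 1.597]
ft_force: [0.2, 1.5, -0.2]
gripper_width: 0.035
gripper_force: 0.0
```

```bash
python3 - <<'E'
from h import *
np.set_printoptions(precision=4,suppress=True)
go(.41,-.08,.2,-94)
s=save('scene'); t=save('top')
for p in([.5956,.165,.13],[.5956,.165,.227],[.5956,.165,.235]): print(proj(s,p))
g=cv2.cvtColor(s['color'],6); print(g[140:200,int(proj(s,[.5956,.165,.235])[0])].tolist())
d=load('w4'); print(np.round(d['world_from_camera'],3))
E
```

```text
shift before turn [-29.58 -19.27   9.18]  roll -84.5  shift after turn [ 16.33 -31.3    9.18] ty 1.5 p [0.5948 0.2208 0.2918] j7 -0.11 F [ 0.2  1.5 -0.2] w 0.035 gf 0.0 t 24.62
[266.684  201.8134]
[265.3676 170.9333]
[265.2558 168.3097]
[161, 160, 160, 157, 164, 159, 160, 161, 159, 160, 159, 162, 159, 154, 129, 105, 110, 108, 107, 106, 108, 109, 112, 108, 99, 88, 72, 50, 42, 47, 59, 103, 130, 134, 115, 100, 103, 100, 93, 104, 124, 131, 135, 130, 129, 121, 114, 111, 107, 106, 110, 111, 107, 104, 99, 91, 90, 93, 91, 91]
[[-0.073  0.964  0.256  0.525]
 [-0.997 -0.07  -0.02  -0.09 ]
 [-0.001 -0.257  0.966  0.36 ]
 [ 0.     0.     0.     1.   ]]
```

```bash
python3 - <<'E'
from h import *
np.set_printoptions(precision=4,suppress=True)
for n,box in(('w4',None),('top',(265,225,330,345)),('scene',(210,240,335,310))):
    d=load(n); c=cv2.cvtColor(d['color'],cv2.COLOR_BGR2HSV).astype(int)
    m=((c[...,0]>5)&(c[...,0]<22)&(c[...,1]>60)&(c[...,2]>40)).astype(np.uint8)
    if box: k=np.zeros_like(m); k[box[1]:box[3],box[0]:box[2]]=1; m*=k
    else: m[305:]=0
    l=cv2.connectedComponentsWithStats(m); i=1+np.argmax(l[2][1:,4]); cn=max(cv2.findContours((l[1]==i).astype(np.uint8),0,1)[0],key=cv2.contourArea)
    W=np.array([plane(d,*q[0],.012)[:2] for q in cn],np.float32)*1000; r=cv2.minAreaRect(W); print(n,l[2][i],r,cv2.boxPoints(r).round(1).tolist())
E
```

```text
w4 [   0  117   64  101 5109] ((507.27374267578125, 165.3843536376953), (55.299076080322266, 88.57476043701172), 74.03507995605469) [[457.1000061035156, 151.0], [542.2000122070312, 126.5999984741211], [557.5, 179.8000030517578], [472.29998779296875, 204.10000610351562]]
top [296 259  11  48 362] ((464.5876159667969, -87.90983581542969), (19.807998657226562, 115.04073333740234), 85.84521484375) [[406.5, -93.5999984741211], [521.2000122070312, -102.0], [522.7000122070312, -82.19999694824219], [407.8999938964844, -73.9000015258789]]
scene [252 294   3   2   3] ((380.3785400390625, -68.60537719726562), (5.530998706817627, 4.299565315246582), 83.2284927368164) [[377.8999938964844, -71.0999984741211], [382.20001220703125, -71.5999984741211], [382.79998779296875, -66.0999984741211], [378.6000061035156, -65.5999984741211]]
```

Call:
drive_tool(
  dp=[
    [-3.5, -1.5, 0],
    [-3.9, -1.4, 0],
    [-3.9, -1.4, 0],
    [-3.9, -1.4, 0],
    [-3.9, -1.4, 0],
    [-3.9, -1.4, 0],
    [-3.9, -1.4, 0],
    [-3.9, -1.4, 0.5],
    [0, 0, 1],
    [0, 0, 1],
    [0, 0, 1],
    [0, 0, 1],
  ],
  roll=[0, 0, 0, 0, 0, 0, 0, 0, 7, 7, 7, 7],
  gripper=2.9,
)

```text
time: 25.72
ee_pos: [0.4875, -0.0899, 0.2414]
orientation: [-3.14, 0.0, 1.102]
ft_force: [0.3, 0.4, -0.1]
gripper_width: 0.0293
gripper_force: 0.0
```

Call:
drive_tool(
  dp=[
    [0, 0, 1.2],
    [0, 0, 1.2],
    [0, 0, 1.2],
    [0, 0, 1.2],
    [0, 0, 1.2],
    [0, 0, 1.2],
    [0, 0, 1.2],
    [0, 0, 1.2],
    [0, 0, 1.2],
    [0, 0, 1.2],
    [0, 0, 0],
    [0, 0, 0],
  ],
  roll=[7, 7, 7, 7, 7, 7, 7, 7, 7, 4.5, 0, 0],
)

```text
time: 26.72
ee_pos: [0.4874, -0.0901, 0.122]
orientation: [3.14, 0.003, -0.067]
ft_force: [0.4, 0.7, 0.5]
gripper_width: 0.0289
gripper_force: 0.0
```

```bash
python3 - <<'E'
from h import *
np.set_printoptions(precision=4,suppress=True)
d=wrist('w7'); go(.490,-.0898,.0075,-94.1)
c=cv2.cvtColor(d['color'],cv2.COLOR_BGR2HSV).astype(int)
m=((c[...,0]>5)&(c[...,0]<22)&(c[...,1]>60)&(c[...,2]>40)).astype(np.uint8); m[300:]=0
l=cv2.connectedComponentsWithStats(m); i=1+np.argmax(l[2][1:,4]); cn=max(cv2.findContours((l[1]==i).astype(np.uint8),0,1)[0],key=cv2.contourArea)
W=np.array([plane(d,*q[0],.014)[:2] for q in cn],np.float32)*1000; r=cv2.minAreaRect(W); print(l[2][i],r,cv2.boxPoints(r).round(1).tolist())
E
```

```text
shift before turn [ 0.2  -0.05 11.52]  roll 0.3  shift after turn [ 0.2  -0.05 11.52] ty -93.8 p [ 0.488  -0.0902  0.1227] j7 -0.89 F [ 0.3 -0.7 -0.2] w 0.0287 gf 0.0 t 26.77
[ 301  176   30  124 3545] ((481.2449035644531, -86.92607116699219), (20.528186798095703, 91.82693481445312), 85.48389434814453) [[434.70001220703125, -93.5], [526.2000122070312, -100.80000305175781], [527.7999877929688, -80.30000305175781], [436.29998779296875, -73.0999984741211]]
```

Call:
drive_tool(
  dp=[
    [0, -0.3, 2],
    [0, 0, 3.5],
    [0, 0, 3],
    [0, 0, 1.8],
    [0, 0, 0.9],
    [0, 0, 0.3],
    [0, 0, 0],
  ],
  roll=[0.3, 0, 0, 0, 0, 0, 0],
)

```text
time: 27.35
ee_pos: [0.4891, -0.0872, 0.0085]
orientation: [-3.142, -0.0, -0.074]
ft_force: [-0.4, 0.3, 0.3]
gripper_width: 0.0293
gripper_force: 0.0
```

Call:
drive_tool(
  dp=[
    [0, 0, 0],
    [0, 0, 0],
    [0, 0, 0],
    [0, 0, 0],
  ],
  roll=[0, 0, 0, 0],
  gripper=1,
  force=50,
)

```text
time: 27.68
ee_pos: [0.4898, -0.0872, 0.0092]
orientation: [-3.141, -0.002, -0.074]
ft_force: [-1.0, 0.8, 7.6]
gripper_width: 0.0212
gripper_force: 50.0
```

Call:
drive_tool(
  dp=[
    [0, 0, -1],
    [0, 0, -2],
    [0, 0, -3],
    [0, 0, -4],
    [0, 0, -2],
    [0, 0, 0],
  ],
  roll=[0, 0, 0, 0, 0, 0],
)

```text
time: 28.18
ee_pos: [0.4909, -0.0877, 0.1323]
orientation: [-3.141, -0.006, -0.075]
ft_force: [1.3, -0.4, -0.4]
gripper_width: 0.0216
gripper_force: 50.0
```

```bash
python3 - <<'E'
from h import *
go(.30,.207,.12,-88.1)
E
```

```text
shift before turn [-21.24 -27.97   1.23]  roll -6.2  shift after turn [-18.1  -30.09   1.23] ty -94.3 p [ 0.4909 -0.0877  0.1323] j7 -0.91 F [ 1.3 -0.4 -0.4] w 0.0216 gf 50.0 t 28.18
```

Call:
drive_tool(
  dp=[
    [-2.0, -3.1, 0],
    [-2.0, -3.1, 0],
    [-2.0, -3.1, 0],
    [-2.0, -3.1, 0],
    [-2.0, -3.1, 0],
    [-2.0, -3.1, 0],
    [-2.0, -3.1, 0],
    [-2.0, -3.1, 0],
    [-2.2, -3.4, 0],
    [0, 0, 0],
    [0, 0, 0],
    [0, 0, 0],
  ],
  roll=[0, 0, 0, 0, 0, 0, 0, 0, 0, -7, -7, -7],
)

```text
time: 29.18
ee_pos: [0.3271, 0.2088, 0.1278]
orientation: [3.141, 0.0, 0.302]
ft_force: [0.3, -1.0, -0.5]
gripper_width: 0.0212
gripper_force: 50.0
```

Call:
drive_tool(
  dp=[
    [0, 0, 0],
    [0, 0, 0],
    [0, 0, 0],
    [0, 0, 0],
    [0, 0, 0],
    [0, 0, 0],
    [0, 0, 0],
    [0, 0, 0],
    [0, 0, 0],
    [0, 0, 0],
    [0, 0, 0],
    [0, 0, 0],
  ],
  roll=[-7, -7, -7, -7, -7, -7, -7, -7, -7, -7, -7, -7],
)

```text
time: 30.18
ee_pos: [0.3278, 0.2075, 0.1279]
orientation: [-3.141, -0.0, 1.764]
ft_force: [-0.4, -0.3, -1.2]
gripper_width: 0.0213
gripper_force: 50.0
```

Call:
drive_tool(
  dp=[
    [0, 0, 0],
    [0, 0, 0],
    [0, 0, 0],
    [0, 0, 0],
    [0, 0, 0],
    [0, 0, 0],
    [0, 0, 0],
    [0, 0, 0],
    [0, 0, 0],
    [0, 0, 0],
    [0, 0, 0],
    [0, 0, 0],
  ],
  roll=[-7, -7, -7, -7, -7, -7, -7, -7, -7, -7, -7, -4.2],
)

```text
time: 31.18
ee_pos: [0.3279, 0.2074, 0.1279]
orientation: [-3.141, -0.001, -3.101]
ft_force: [0.2, -0.2, -0.9]
gripper_width: 0.0212
gripper_force: 50.0
```

```bash
python3 - <<'E'
from h import *
go(.30,.207,.046,91.9)
E
```

```text
shift before turn [2.79 0.07 8.19]  roll 0.4  shift after turn [2.79 0.05 8.19] ty -267.7 p [0.3279 0.2074 0.1279] j7 1.07 F [ 0.2 -0.2 -0.9] w 0.0212 gf 50.0 t 31.18
```

Call:
drive_tool(
  dp=[
    [1.8, 0.3, 0],
    [1.2, 0.2, 1.5],
    [0, 0, 2.5],
    [0, 0, 2.5],
    [0, 0, 1.6],
    [0, 0, 0],
  ],
  roll=[0.4, 0, 0, 0, 0, 0],
)

```text
time: 31.68
ee_pos: [0.2965, 0.2103, 0.0449]
orientation: [-3.138, -0.003, -3.115]
ft_force: [-0.2, -0.2, -0.6]
gripper_width: 0.0211
gripper_force: 50.0
```

```bash
python3 - <<'E'
from h import *
go(.52,.219,.046,91.9)
d=wrist('w8')
E
```

```text
shift before turn [-22.36   0.27  -0.11]  roll -0.3  shift after turn [-22.36   0.13  -0.11] ty -268.4 p [0.2965 0.2103 0.0449] j7 1.19 F [-0.2 -0.2 -0.6] w 0.0211 gf 50.0 t 31.68
```

View pics/w8.png

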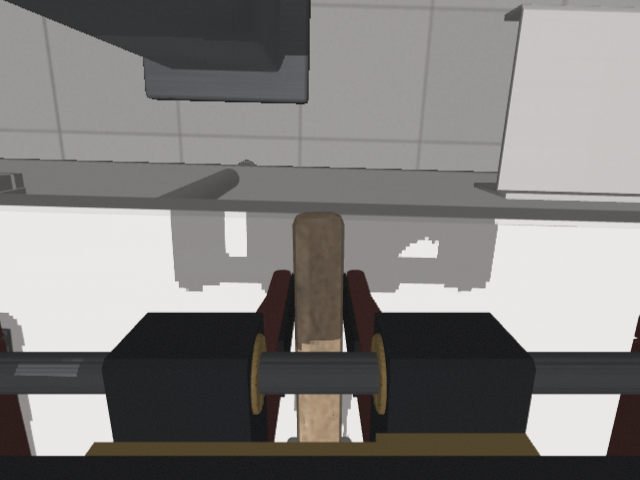

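The wrist picture shows the brush held straight by its handle end, with the camera facing the robot. Next I push the pan.

Call:
drive_tool(
  dp=[
    [-0.5, 0, 0],
    [-0.7, 0, 0],
    [-1, 0, 0],
    [-1.2, 0, 0],
    [-1.5, 0, 0],
    [-1.5, 0, 0],
    [-1.5, 0, 0],
    [-1.5, 0, 0],
  ],
  roll=[0, 0, 0, 0, 0, 0, 0, 0],
)

```text
time: 32.4
ee_pos: [0.3922, 0.2142, 0.0475]
orientation: [3.141, -0.002, -3.114]
ft_force: [-5.0, 0.4, 0.1]
gripper_width: 0.021
gripper_force: 50.0
```

```bash
cat > panx.py <<'E'
from h import *
s=arm.get_image('scene'); c=cv2.cvtColor(s['color'],cv2.COLOR_BGR2HSV).astype(int)[150:270,180:310]
for n,f in(('lemon',(c[...,0]>18)&(c[...,0]<35)&(c[...,1]>140)),('potato',(c[...,0]<14)&(c[...,1]>80)&(c[...,2]>50))):
    ys,xs=np.where(f); print(n,len(xs),plane(s,xs.mean()+180,ys.mean()+150,.045) if len(xs)>9 else 0)
cv2.imwrite('pics/sc_now.png',s['color']); go(.52,.219,.046,91.9)
E
python3 panx.py
```

```text
lemon 142 [0.60562802 0.28749954 0.045     ]
potato 114 [0.58124247 0.22120868 0.045     ]
shift before turn [-12.39   0.1    0.2 ]  roll -0.4  shift after turn [-12.39   0.02   0.2 ] ty -268.5 p [0.3961 0.2147 0.048 ] j7 1.36 F [ 4.4  0.6 -0.3] w 0.0212 gf 50.0 t 32.45
```

Call:
drive_tool(
  dp=[
    [-0.8, 0, 0],
    [-1.2, 0, 0],
    [-1.4, 0, 0],
    [-1.5, 0, 0],
    [-1.5, 0, 0],
    [-1.5, 0, 0],
    [-1.3, 0, 0],
    [-1, 0, 0],
    [-0.8, 0, 0],
    [-0.6, 0, 0],
    [-0.4, 0, 0],
    [0, 0, 0],
  ],
  roll=[0, 0, 0, 0, 0, 0, 0, 0, 0, 0, 0, 0],
)

```text
time: 33.45
ee_pos: [0.5127, 0.2175, 0.0471]
orientation: [-3.142, 0.0, -3.115]
ft_force: [-2.3, -1.8, 0.4]
gripper_width: 0.0211
gripper_force: 50.0
```

```bash
python3 panx.py; python3 - <<'E'
from h import *
t=save('top'); c=cv2.cvtColor(t['color'],cv2.COLOR_BGR2HSV).astype(int)[215:330,90:250]
m=(c[...,0]>5)&(c[...,0]<25)&(c[...,1]>60); ys,xs=np.where(m)
print(len(xs), [np.round(plane(t,xs[i]+90,ys[i]+215,.052),3) for i in (ys.argmin(),ys.argmax())] if len(xs) else 0)
E
```

```text
lemon 56 [0.71944041 0.28824997 0.045     ]
potato 302 [0.59377547 0.46742317 0.045     ]
shift before turn [-0.74  0.12  0.12]  roll -0.4  shift after turn [-0.74  0.12  0.12] ty -268.5 p [0.5127 0.2176 0.0472] j7 1.48 F [-1.8 -1.  -1. ] w 0.0214 gf 50.0 t 33.5
2170 [array([0.629, 0.233, 0.052]), array([0.364, 0.398, 0.052])]
```

Call:
drive_tool(
  dp=[
    [-0.5, 0, 0],
    [-0.5, 0, 0],
    [-0.3, 0, 0],
    [0, 0, 0],
    [0, 0, 0],
  ],
  roll=[0, 0, 0, 0, 0],
)

```text
time: 33.97
ee_pos: [0.5252, 0.2179, 0.0471]
orientation: [3.142, 0.0, -3.115]
ft_force: [-2.7, -0.2, 0.0]
gripper_width: 0.0213
gripper_force: 50.0
```

```bash
python3 panx.py; python3 - <<'E'
from h import *
s=arm.get_image('scene'); np.savez('pics/scene2.npz',**s)
c=cv2.cvtColor(s['color'],6)
print([np.round(proj(s,p),1).tolist() for p in([.661,.12,.079],[.5257+.149,.219,.047],[.641,.12,.014],[.661,.30,.079],[.661,.219,.079],[.675,.207,.052])])
cv2.imwrite('pics/crop.png',s['color'][150:260,190:310])
b=s['color'].astype(int); 
for x in (250,262,270,282): print(x,c[170:240,x].tolist())
E
```

```text
lemon 25 [0.72690423 0.28540052 0.045     ]
potato 285 [0.59513185 0.47142012 0.045     ]
shift before turn [0.51 0.12 0.11]  roll -0.4  shift after turn [0.51 0.12 0.11] ty -268.5 p [0.5252 0.218  0.0471] j7 1.49 F [-2.8 -0.1  0.6] w 0.0211 gf 50.0 t 34.02
[[293.9, 216.4], [278.3, 213.8], [289.0, 237.5], [259.5, 197.6], [274.4, 205.8], [280.6, 213.7]]
250 [102, 124, 138, 140, 133, 110, 81, 65, 57, 56, 79, 103, 118, 122, 115, 112, 105, 102, 96, 92, 78, 73, 63, 55, 50, 49, 49, 52, 50, 51, 45, 48, 44, 44, 47, 50, 52, 49, 52, 50, 51, 49, 49, 59, 77, 89, 95, 102, 93, 88, 85, 81, 110, 130, 112, 92, 94, 144, 172, 178, 173, 134, 94, 85, 96, 142, 175, 182, 176, 173]
262 [119, 136, 132, 117, 101, 102, 96, 91, 95, 94, 113, 133, 137, 136, 131, 125, 111, 110, 121, 120, 112, 114, 107, 97, 92, 91, 77, 65, 54, 52, 52, 52, 58, 83, 91, 90, 80, 74, 78, 84, 93, 93, 92, 91, 87, 91, 94, 114, 168, 178, 139, 105, 99, 136, 127, 96, 86, 82, 87, 87, 91, 142, 172, 176, 177, 178, 173, 135, 107, 144]
270 [115, 133, 137, 136, 134, 132, 131, 134, 134, 132, 140, 137, 137, 137, 133, 138, 135, 133, 129, 124, 116, 111, 122, 121, 116, 111, 104, 100, 92, 93, 89, 84, 90, 86, 87, 91, 92, 90, 95, 93, 89, 93, 94, 88, 90, 96, 139, 128, 100, 96, 94, 85, 85, 86, 81, 80, 86, 87, 93, 90, 87, 85, 82, 86, 94, 97, 147, 179, 180, 181]
282 [95, 110, 114, 129, 138, 134, 140, 139, 138, 138, 135, 135, 134, 134, 136, 132, 135, 132, 138, 132, 138, 136, 137, 131, 126, 118, 112, 112, 123, 123, 114, 106, 106, 108, 106, 111, 109, 93, 89, 91, 92, 92, 90, 93, 86, 89, 89, 92, 91, 92, 91, 92, 88, 91, 88, 87, 88, 87, 87, 89, 88, 87, 86, 92, 139, 132, 95, 85, 87, 84]
```

Call:
drive_tool(
  dp=[
    [1, 0, 0],
    [3, 0, 0],
    [4, 0, 0],
    [4, 0, -0.5],
    [4, 0, -2],
    [2, 0, -3],
    [0, 0, -1.5],
    [0, 0, 0],
  ],
  roll=[0, 0, 0, 0, 0, 0, 0, 0],
)

```text
time: 34.73
ee_pos: [0.3482, 0.2148, 0.1183]
orientation: [3.136, 0.004, -3.113]
ft_force: [1.1, 1.5, 0.3]
gripper_width: 0.021
gripper_force: 50.0
```

```bash
python3 panx.py; python3 - <<'E'
from h import *
go(.4024,-.0820,.012,85.9)
E
```

```text
lemon 19 [0.72639578 0.28952063 0.045     ]
potato 15 [0.62952455 0.65829316 0.045     ]
shift before turn [-17.15  -0.07   7.12]  roll -0.3  shift after turn [-17.15  -0.15   7.12] ty -268.4 p [0.3485 0.2148 0.1172] j7 1.14 F [-0.3 -0.  -0.5] w 0.0215 gf 50.0 t 34.78
shift before turn [ -4.54 -29.82  10.52]  roll 5.7  shift after turn [ -7.5  -29.22  10.52] ty -268.4 p [0.3485 0.2148 0.1172] j7 1.14 F [-0.3 -0.  -0.5] w 0.0215 gf 50.0 t 34.78
```

Call:
drive_tool(
  dp=[
    [-0.6, -3, 0],
    [-0.6, -4, 0],
    [-0.6, -4, 0],
    [-0.6, -4, 0],
    [-0.6, -4, 0],
    [-0.6, -4, 0],
    [-0.6, -4, 0],
    [-0.4, -2.8, 0],
    [0, 0, 2],
    [0, 0, 2],
    [0, 0, 0],
    [0, 0, 0],
  ],
  roll=[0, 0, 0, 0, 0, 0, 0, 0, 5.7, 0, 0, 0],
)

```text
time: 35.78
ee_pos: [0.4009, -0.0845, 0.0747]
orientation: [-3.14, -0.003, 3.068]
ft_force: [-0.3, -0.1, 0.5]
gripper_width: 0.0212
gripper_force: 50.0
```

```bash
python3 - <<'E'
from h import *
go(.4024,-.0820,.0095,85.9)
E
```

```text
shift before turn [-0.13  0.26  6.52]  roll -0.1  shift after turn [-0.13  0.26  6.52] ty 85.8 p [ 0.4009 -0.0845  0.0747] j7 2.0 F [-0.3 -0.1  0.5] w 0.0212 gf 50.0 t 35.78
```

Call:
drive_tool(
  dp=[
    [-0.1, 0.25, 1.5],
    [0, 0, 2],
    [0, 0, 1.6],
    [0, 0, 0.9],
    [0, 0, 0.5],
    [0, 0, 0],
  ],
  roll=[0, 0, 0, 0, 0, 0],
)

```text
time: 36.28
ee_pos: [0.4031, -0.0811, 0.0106]
orientation: [-3.141, -0.0, 3.069]
ft_force: [0.4, -0.4, -0.3]
gripper_width: 0.0216
gripper_force: 50.0
```

Call:
drive_tool(
  dp=[
    [0, 0, 0],
    [0, 0, 0],
    [0, 0, 0],
    [0, 0, -1.5],
    [0, 0, -3],
    [0, 0, -3],
    [0, 0, -3],
    [0, 0, -3],
    [0, 0, -3],
    [0, 0, -3],
    [0, 0, -3],
    [0, 0, -3],
  ],
  roll=[0, 0, 0, 0, 0, 7, 7, 7, 7, 7, 7, 7],
  gripper=2.9,
)

```text
time: 37.28
ee_pos: [0.4031, -0.0793, 0.2416]
orientation: [3.14, -0.002, 2.317]
ft_force: [0.9, 1.1, 0.2]
gripper_width: 0.0289
gripper_force: 0.0
```

Call:
drive_tool(
  dp=[
    [0, 0, -2],
    [0, 0, -1],
    [0, 0, 0],
    [0, 0, 0],
    [0, 0, 0],
    [0, 0, 0],
  ],
  roll=[7, 7, 7, 7, 7, 0.3],
  gripper=3.5,
)

```text
time: 37.78
ee_pos: [0.4031, -0.079, 0.2709]
orientation: [3.141, -0.003, 1.7]
ft_force: [-0.9, 1.1, 0.3]
gripper_width: 0.035
gripper_force: 0.0
```

```bash
python3 - <<'E'
from h import *
go(.5955,.2207,.295,1.5)
t=save('top'); c=cv2.cvtColor(t['color'],cv2.COLOR_BGR2HSV).astype(int)
m=((c[...,0]>5)&(c[...,0]<22)&(c[...,1]>60)&(c[...,2]>40)).astype(np.uint8); k=np.zeros_like(m); k[225:345,265:330]=1; m*=k
l=cv2.connectedComponentsWithStats(m); i=1+np.argmax(l[2][1:,4]); cn=max(cv2.findContours((l[1]==i).astype(np.uint8),0,1)[0],key=cv2.contourArea)
W=np.array([plane(t,*q[0],.012)[:2] for q in cn],np.float32)*1000; r=cv2.minAreaRect(W); print(l[2][i],r)
E
```

```text
shift before turn [27.24 22.95 -2.41]  roll 5.9  shift after turn [29.46 20.01 -2.41] ty 7.4 p [ 0.4031 -0.079   0.2709] j7 0.12 F [-0.9  1.1  0.3] w 0.035 gf 0.0 t 37.78
[268 318  48  27 493] ((349.43316650390625, -65.21783447265625), (113.75104522705078, 62.27691650390625), 84.44527435302734)
```

Call:
drive_tool(
  dp=[
    [0, 0, -2.4],
    [3.2, 2.2, 0],
    [3.2, 2.2, 0],
    [3.2, 2.2, 0],
    [3.2, 2.2, 0],
    [3.2, 2.2, 0],
    [3.2, 2.2, 0],
    [3.2, 2.2, 0],
    [3.2, 2.2, 0],
    [3.2, 2.2, 0],
    [0.6, 0.2, 0],
    [0, 0, 0],
  ],
  roll=[5.9, 0, 0, 0, 0, 0, 0, 0, 0, 0, 0, 0],
)

```text
time: 38.83
ee_pos: [0.5936, 0.2245, 0.2939]
orientation: [-3.14, -0.0, 1.612]
ft_force: [-0.7, -0.2, -0.2]
gripper_width: 0.0348
gripper_force: 0.0
```

```bash
python3 - <<'E'
from h import *
go(.5955,.2207,.2125,1.5)
t=save('top'); c=cv2.cvtColor(t['color'],cv2.COLOR_BGR2HSV).astype(int)
m=((c[...,0]>5)&(c[...,0]<22)&(c[...,1]>60)&(c[...,2]>40)).astype(np.uint8); k=np.zeros_like(m); k[235:335,283:320]=1; m*=k
l=cv2.connectedComponentsWithStats(m); i=1+np.argmax(l[2][1:,4]); cn=max(cv2.findContours((l[1]==i).astype(np.uint8),0,1)[0],key=cv2.contourArea)
W=np.array([plane(t,*q[0],.012)[:2] for q in cn],np.float32)*1000; r=cv2.minAreaRect(W); print(l[2][i],r)
s=arm.get_image('scene'); g=cv2.cvtColor(s['color'],6); print(g[150:185,265].tolist())
E
```

```text
shift before turn [-0.39  0.18  8.14]  roll 0.8  shift after turn [-0.38  0.18  8.14] ty 2.3 p [0.5936 0.2245 0.2939] j7 -0.08 F [-0.7 -0.2 -0.2] w 0.0348 gf 0.0 t 38.83
[295 276  10  48 359] ((423.5067138671875, -84.03438568115234), (18.797897338867188, 114.49149322509766), 86.17391967773438)
[161, 159, 158, 153, 126, 105, 111, 108, 106, 105, 109, 106, 107, 108, 98, 89, 69, 53, 46, 48, 58, 105, 128, 130, 117, 102, 103, 98, 95, 101, 123, 132, 131, 130, 132]
```

Call:
drive_tool(
  dp=[
    [-0.3, 0.2, 1],
    [0, 0, 2.5],
    [0, 0, 2.5],
    [0, 0, 1.4],
    [0, 0, 0.7],
    [0, 0, 0],
  ],
  roll=[0.8, 0, 0, 0, 0, 0],
)

```text
time: 39.43
ee_pos: [0.5946, 0.2171, 0.2132]
orientation: [-3.14, -0.002, 1.588]
ft_force: [0.3, 0.2, 0.5]
gripper_width: 0.0351
gripper_force: 0.0
```

Call:
drive_tool(
  dp=[
    [0, 0, 0],
    [0, 0, 0],
    [0, 0, 0],
    [0, 0, 0],
    [0, 0, 0],
  ],
  roll=[0, 0, 0, 0, 0],
  gripper=0.5,
  force=50,
)

```text
time: 39.85
ee_pos: [0.5956, 0.2186, 0.2151]
orientation: [3.142, -0.003, 1.59]
ft_force: [-2.3, -0.6, 3.2]
gripper_width: 0.0112
gripper_force: 50.0
```

Call:
drive_tool(
  dp=[
    [0, 0, 0.5],
    [0, 0, 1],
    [0, 0, 1.2],
    [0, 0, 1.2],
    [0, 0, 1.2],
    [0, 0, 1.2],
    [0, 0, 1.2],
    [0, 0, 1.0],
    [0, 0, 0.6],
    [0, 0, 0.3],
    [0, 0, 0],
  ],
  roll=[0, 0, 0, 0, 0, 0, 0, 0, 0, 0, 0],
)

```text
time: 40.77
ee_pos: [0.5956, 0.2186, 0.119]
orientation: [-3.141, -0.001, 1.589]
ft_force: [4.3, -1.0, -11.0]
gripper_width: 0.0109
gripper_force: 50.0
```

Call:
drive_tool(
  dp=[
    [0, 0, 0.3],
    [0, 0, 0.3],
    [0, 0, 0.2],
    [0, 0, 0.2],
    [0, 0, 0],
  ],
  roll=[0, 0, 0, 0, 0],
)

```text
time: 41.18
ee_pos: [0.5956, 0.2187, 0.1107]
orientation: [-3.142, -0.003, 1.589]
ft_force: [-2.9, -2.9, 3.6]
gripper_width: 0.0108
gripper_force: 50.0
```

Call:
drive_tool(
  dp=[
    [0, 0, 0.1],
    [0, 0, 0.1],
    [0, 0, 0],
  ],
  roll=[0, 0, 0],
)

```text
time: 41.43
ee_pos: [0.5957, 0.2187, 0.1106]
orientation: [-3.141, -0.004, 1.589]
ft_force: [-8.9, -4.1, 20.5]
gripper_width: 0.0108
gripper_force: 50.0
```

Call:
drive_tool(
  dp=[
    [0, 0, 0],
    [0, 0, 0],
    [0, 0, 0],
    [0, 0, 0],
    [0, 0, -0.5],
    [0, 0, -2],
    [0, 0, -3],
    [0, 0, -3],
    [0, 0, -3],
    [0, -3, -1],
    [0, -4, 0],
    [0, -4, 0],
  ],
  roll=[0, 0, 0, 0, 0, 0, 0, 0, 0, 0, 0, 0],
  gripper=3.5,
)

```text
time: 42.43
ee_pos: [0.4854, 0.2161, 0.2339]
orientation: [3.14, -0.003, 1.588]
ft_force: [-1.4, 0.5, 1.2]
gripper_width: 0.0353
gripper_force: 0.0
```

Call:
drive_tool(
  dp=[
    [0, -4, 0],
    [0, -2, 0],
    [0, 0, 0],
  ],
  roll=[0, 0, 0],
)

```text
time: 42.68
ee_pos: [0.4217, 0.2157, 0.2332]
orientation: [-3.138, -0.005, 1.592]
ft_force: [0.4, -0.2, 0.1]
gripper_width: 0.0353
gripper_force: 0.0
```

```bash
python3 panx.py; python3 - <<'E'
from h import *
s=arm.get_image('scene'); g=cv2.cvtColor(s['color'],6)
for z in(.13,.14): print(z,np.round(proj(s,[.5956,.185,z]),1), np.round(proj(s,[.5956,.265,z]),1))
print(g[180:215,262].tolist()); print(g[175:210,246].tolist())
# yellow through the clear sash
c=cv2.cvtColor(s['color'],cv2.COLOR_BGR2HSV).astype(int)
print(np.argwhere((c[150:240,200:310,0]>18)&(c[150:240,200:310,0]<35)&(c[150:240,200:310,1]>90)).mean(0)+[150,200])
d=wrist('w9'); g=cv2.cvtColor(d['color'],6)
E
```

```text
lemon 0 0
potato 186 [0.55821372 0.51697968 0.045     ]
shift before turn [ 0.07  9.6  18.78]  roll 89.3  shift after turn [ 9.6   0.04 18.78] ty 1.2 p [0.424  0.2163 0.2338] j7 -0.35 F [ 0.1 -0.1 -0.5] w 0.0351 gf 0.0 t 42.73
0.13 [262.8 199.7] [247.7 191.4]
0.14 [262.6 196.6] [247.5 188.4]
[114, 159, 172, 172, 170, 190, 187, 144, 108, 109, 107, 110, 109, 111, 105, 109, 109, 86, 55, 51, 48, 58, 90, 109, 113, 111, 112, 111, 113, 111, 112, 112, 114, 113, 111]
[169, 164, 189, 194, 152, 117, 111, 109, 110, 112, 110, 110, 125, 151, 118, 67, 52, 52, 68, 93, 108, 111, 110, 115, 114, 112, 114, 115, 115, 110, 118, 118, 122, 120, 115]
[nan nan]<stdin>:7: RuntimeWarning: Mean of empty slice.
  ret = um.true_divide(
```

```bash
python3 -c "
from station import arm
print(arm.close_job())"
```

```text
the job is handed in; nothing more can be done
None
```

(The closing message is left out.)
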